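Load the handed mould plates in their carrier and lock the spring hold-down

ROBOT

A 7-joint arm with a two-finger parallel gripper is mounted at the origin on a cart in front of the work surface, level with it; the furniture and walls round the work are solid. World frame = base frame: x ahead of the robot, y to its left, z up, the work surface at z = 0. Lengths are in mm, angles in rad, forces in N, time in s.
With the tool pointing down it reaches from about 425 to 1025 mm from the base axis. Payload 9.4 kg.
Tool frame: the origin (TCP) lies on the centre line of the jaws, within the pads' length; the fingertips stand 8 mm ahead of it and the grasp point (between the pads) lies 11 mm behind it; x points along the fingers, z is the direction in which the jaws open and shut, and the axes are right-handed (so a half turn about x gives the same grasp; the last joint's range is limited). The gripper opens to 85 mm and grips with 20 to 120 N. Pads are 22 mm wide; open, the fingers measure 114 mm over their backs; the gripper's body (76 mm by 85 mm) begins 54 mm behind the grasp point. The pads swing forward as they close: fully open they stand 13 mm farther back than shut.
Start: joints at [1.151, 0.599, -0.003, 1.599, 0.002, 0.943, -0.08], TCP at [243.682, -682.82, 239.275] pointing down, gripper open.
Joint ranges: [-2.57, 2.57], [-0.35, 1.97], [-1.29, 1.29], [0.11, 2.56], [-1.05, 4.19], [0.11, 1.86], [-2.63, 2.63]. Speed limits (rad/s): [2.22, 2.22, 3.01, 3.01, 3.14, 3.14, 3.14].

INTERFACE

Orientations are given as a 3x3 rotation matrix whose columns are the frame's x, y, z axes.
In Python, from plant import robot gives the robot as it stands. The module is installed in compiled form; this text tells all that it offers.
- The arm moves only by the tool apply_moves, never from a script. Its argument "moves" is one flat list of numbers, 5 for each row, row after row: the shift along the tool's x, y, z in cm, then the turn about the tool's x in rad, then the closure, from 0 (fully open) to 1 (shut). In form: [x, y, z, twist, jaw, x, y, z, twist, jaw, ...]. A call has 1 to 5 rows; each row is the pose to reach, as a shift and turn from the pose measured when the call began, along the tool's axes at that moment; what a row does not reach only later rows make up. A row lasts 1/12 s, in which the tool goes at most 41.7 mm and 7.16 degrees, less where a joint would pass 70% of its speed; a pose out of reach is approached as far as the arm can. A call with a gripper value outside its range is refused whole. The fingers move at their own pace and stop on an object; "newtons" is the grip in N (left out, the last holds). Time passes only in rows, so rows that repeat a pose let the fingers close. It gives the time, the measured TCP pose, the force and the opening at its end, in the units of the state.
- robot.read_state(): the state, without advancing time (a new reading comes with each control period).
- robot.camera(name): name is "side" or "top"; returns the picture (400x640x3 uint8, red, green, blue); there is no depth.
- robot.get_calibration(name): a dict with "fov_y" (degrees; the focal length in pixels is half the picture's height over the tangent of half this angle, whatever the lens; pixels are square), "cx", "cy" (the principal point, pixels), "pose" (4x4, takes a point from camera to world coordinates). Camera axes: x right, y down, z forward; pixel columns grow to the right and rows downward; lengths in mm; the calibration is good to about 2 mm. A picture is of the moment at which its call begins. get_calibration takes no time and is no camera call.
- robot.finish_job(): hands the job in, once; it reports no verdict.
Trained networks look in the newest picture that a camera, given by its name, has taken for a name from the list of things; names that differ only in an ending like _2 or _b are one class to them, and where a whole thing is asked for, a point or a joint stands for the part that bears it (a point fixed in the world has none). Each returns a list of dicts, best first, with "conf" (0 to 1); they miss things now and then, are a little off and sometimes report something else, mostly with a low value. They report only what shows in the picture. A call takes as long as a camera call.
- robot.boxes_of(camera, query): "box" ([left, top, right, bottom] as shares, 0 to 1, of the picture: columns of its width, rows of its height, round what is visible of it).
- robot.outline_of(camera, query): "pixels" (400x640 bool, what is visible of it) and "box" ([left, top, right, bottom] as shares, 0 to 1, of the picture: columns of its width, rows of its height, round what is visible of it).
- robot.place_of(camera, query): "xy" ([column, row] as shares, 0 to 1, of the picture: columns of its width, rows of its height: a listed point, or the origin of a listed thing).
The state is a dict: "clock": time; "joint_pos": joint angles; "qd": joint speeds; "joint_torque": joint torques, N m; "tool_pos": TCP position; "tool_rot": TCP orientation; "ft_force": force on the tool from outside, world axes, zero at the start; "moment": the same for the moment, N m; "gripper_width": opening from 0.0 (shut) to 1.0 (fully open).
Only numpy, scipy, OpenCV 4.12 (cv2) and the standard library are available. Lean on these libraries where they do the work, as an engineer would, in place of code of your own. Each camera call takes 0.05 s, during which the arm holds its last target.

TASK

Put the left-hand angle plate upright in the left bin of the inclined carrier and the right-hand one in the right bin (left and right as the robot sees them), each with its foot slid down to the low end of the bin so that the foot, pointing to the middle, lies under the raised yellow hold-down claw. Then press the yellow spring hold-down fully in and, keeping it pressed, pull the red-barred keeper fully down the slope over it, so that it stays trapped when you let go. Leave the loose tape roll, ring mould and stopwatch where they are.

Things in the scene. Friction and masses are not known exactly. Their poses are not given: they have to be found in the camera images.
- deck: grey carrier's deck, fixed, sloping 35 degrees: x up the slope (away from the robot), y left, z square to the deck; origin in its middle at bin-floor level, 56 mm above the table. Deck numbers below are mm in this frame. Back panel at x 78 to 83 rises to z 90. Plunger housing in the middle; keeper guides, x 4 to 78, |y| 33 to 39, rise to z 50
- left_bin (a point): centre of the left bin's floor, axes as the deck: inside 146 along the slope (x -73 to 73) by 66 wide (y -33 to 33); walls 22 high. The plate goes in with its x up the slope: let it down with its foot up-slope of the claw (web centre near x = 15), then slide it down-slope under the claw to the low wall (web centre then at x = -23)
- right_bin (a point): centre of the right bin's floor, axes as the deck: inside 146 along the slope (x -73 to 73) by 66 wide (y -33 to 33); walls 22 high. The plate goes in with its x up the slope: let it down with its foot up-slope of the claw (web centre near x = 15), then slide it down-slope under the claw to the low wall (web centre then at x = -23)
- left_claw (a point): underside of the left claw of the yellow hold-down: a bar 20 wide along the slope (deck x -60 to -40), reaching to 62 mm from the deck's middle line, 23 mm past the bin's inner wall; underside 45 mm above the bin floor when up, 25 when pressed in, so a foot (20 high) slides beneath
- right_claw (a point): underside of the right claw of the yellow hold-down: a bar 20 wide along the slope (deck x -60 to -40), reaching to 62 mm from the deck's middle line, 23 mm past the bin's inner wall; underside 45 mm above the bin floor when up, 25 when pressed in, so a foot (20 high) slides beneath
- left_plate_mid (a point): centre (30 mm up) of the upright web of the left-hand aluminium angle plate: web 100 long (its x), 14 thick (y), 60 high (z). At its -x end a foot 25 long (x), 20 high, juts 34 mm out of the -y face. Seen with the foot end nearest you the foot points right. 0.25-0.5 kg. Starts standing on the table, either plate in either place, its x within 0.3 rad of world x
- left_plate_foot (a point): centre of the left-hand plate's foot: 37.5 mm along -x and 24 mm along -y of the plate from the web's centre, 10 mm above its underside
- right_plate_mid (a point): centre (30 mm up) of the upright web of the right-hand aluminium angle plate: web 100 long (its x), 14 thick (y), 60 high (z). At its -x end a foot 25 long (x), 20 high, juts 34 mm out of the +y face. Seen with the foot end nearest you the foot points left. 0.25-0.5 kg. Starts standing on the table, either plate in either place, its x within 0.3 rad of world x
- right_plate_foot (a point): centre of the right-hand plate's foot: 37.5 mm along -x and 24 mm along +y of the plate from the web's centre, 10 mm above its underside
- plunger_pad (a point): middle of the black pad on top of the yellow spring hold-down (plunger), axes as the deck, at deck 0, 0, 55 when up. Its flat top is 40 wide (y) and runs from deck x -60 to 28. Push along deck -z, square to the deck (tool leaning 35 degrees toward the robot)
- plunger (a joint): how far the hold-down is pushed in, m: 0 up, 0.020 fully in (hard stop). The spring takes about 3.5 N to start and 8.5 N at the stop, and lifts it when let go; the keeper passes over it only from 0.017 on and then holds it there
- keeper_bar (a point): middle of the keeper's red cross-bar (10 thick, along deck y), parked at deck -18, 0, 65 on two posts 52 apart. The keeper plate's edge is 48 mm up-slope of it, at z 38 to 44. Shut fingers reach the pad through the opening between bar and plate, e.g. at deck x = 6, press, and stay down on the flat top while they push the bar down the slope
- keeper (a joint): how far the keeper is slid down the slope (deck -x), m: 0 parked, 0.026 fully over the plunger (stop). Starts at 0 to 0.0015; friction of about 2 N keeps it where it is left
- tape_roll: loose roll of tan tape, 67 across, 24 high, a bystander; origin at the centre of its underside
- ring_mould: loose steel ring mould, 75 across, 40 high, a bystander; origin at the centre of its underside
- stopwatch: loose black stopwatch, 65x58x15, a bystander; origin at the centre of its underside

How it is judged:
By the outcome, as a careful person would: the job done as asked, in the order asked, and still so for the second after the job is handed in, with the robot touching nothing.
It also fails if it takes over 58 s, if anything falls off the work surface, if the arm or the gripper's body presses on something with over 40 N, if the wrist force passes 120 N, or if a joint passes its speed limit or range.

## Working session

There is one attempt and no reset: what is moved stays moved. The work goes in short steps, Python scripts to look and compute and a tool call to move; the robot and the scene stay as the last step left them, time stands still between calls to the robot, and variables do not carry over. Pictures are saved under pics/ and viewed, and the job is handed in when it is done.

Besides the shell and the picture viewer there is one more tool, called after ">>>" by a JSON object that holds its "op" and its "data". apply_moves: Moves the arm, as the interface text tells. Its arguments: {"type":"object","properties":{"moves":{"type":"array"},"newtons":{"type":"number"}},"required":["moves"]}

```bash
ls; mkdir -p pics
python3 - <<'E'
from plant import robot
import cv2,numpy as np
np.set_printoptions(precision=4,suppress=True)
s=robot.read_state()
for k,v in s.items(): print(k,v)
for n in("side","top"):
    im=robot.camera(n); cv2.imwrite(f"pics/{n}0.png",im[:,:,::-1]); print(robot.get_calibration(n))
E
```

```text
pics
clock 0.0
joint_pos [ 1.1513  0.6001 -0.0025  1.6002  0.0018  0.9429 -0.0798]
qd [-0.0022  0.0005  0.0003 -0.0007  0.0008  0.     -0.001 ]
joint_torque [  0.0004 -77.645    1.5655 -25.8016   0.0124   0.009   -0.    ]
tool_pos [ 243.4956 -682.3894  238.4275]
tool_rot [[-0.0007  0.9418  0.3362]
 [ 0.0014  0.3362 -0.9418]
 [-1.     -0.0002 -0.0015]]
ft_force [0.3136 1.1564 0.144 ]
moment [-0.0139 -0.0199 -0.0232]
gripper_width 1.0043180139760235
{'fov_y': 45.503854302996174, 'cx': 312.2914612225249, 'cy': 201.53339619075504, 'pose': array([[ -0.9342,  -0.2359,   0.2675, 228.5726],
       [ -0.3562,   0.6544,  -0.667 , 775.5834],
       [ -0.0177,  -0.7184,  -0.6954, 809.6195],
       [  0.    ,   0.    ,   0.    ,   1.    ]])}
{'fov_y': 44.50746396799677, 'cx': 313.2014691518784, 'cy': 202.60782596416888, 'pose': array([[  -0.0162,   -0.9927,    0.1196,  403.9065],
       [  -0.9999,    0.0158,   -0.0048,   81.2025],
       [   0.0029,   -0.1197,   -0.9928, 1147.3434],
       [   0.    ,    0.    ,    0.    ,    1.    ]])}
```

View pics/side0.png

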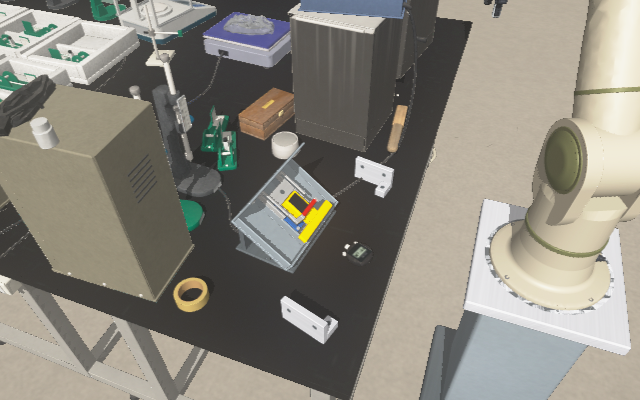

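View pics/top0.png

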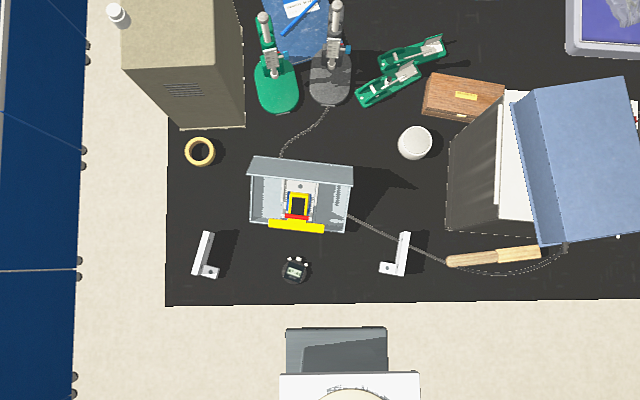

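```bash
cat > h.py <<'E'
from plant import robot
import numpy as np, cv2
np.set_printoptions(precision=2,suppress=True)
C={n:robot.get_calibration(n) for n in("side","top")}
def K(n):
    c=C[n]; f=200/np.tan(np.radians(c['fov_y']/2)); return np.array([[f,0,c['cx']],[0,f,c['cy']],[0,0,1]])
def P(n):
    T=np.linalg.inv(np.array(C[n]['pose'])); return K(n)@T[:3]
def proj(n,X):
    X=np.atleast_2d(X); h=np.c_[X,np.ones(len(X))]@P(n).T; return h[:,:2]/h[:,2:]
def tri(us,ut):
    X=cv2.triangulatePoints(P("side"),P("top"),np.float64(us).reshape(2,1),np.float64(ut).reshape(2,1)).ravel(); X=X[:3]/X[3]
    e=[np.linalg.norm(proj("side",X)[0]-us),np.linalg.norm(proj("top",X)[0]-ut)]
    return X,e
def onz(n,u,z):
    T=np.array(C[n]['pose']); d=T[:3,:3]@np.linalg.inv(K(n))@np.array([u[0],u[1],1.]); o=T[:3,3]
    return o+d*(z-o[2])/d[2]
def snap(tag,crop=None):
    for n in("side","top"):
        im=robot.camera(n); cv2.imwrite(f"pics/{n}{tag}.png",im[:,:,::-1])
def crop(n,tag,x0,y0,w,h,s):
    im=cv2.imread(f"pics/{n}{tag}.png")[y0:y0+h,x0:x0+w]; cv2.imwrite(f"pics/{n}{tag}_c.png",cv2.resize(im,None,fx=s,fy=s,interpolation=cv2.INTER_CUBIC))
def st():
    s=robot.read_state(); print(f"t={s['clock']:.2f} tcp",s['tool_pos'],"F",s['ft_force'],"w",round(s['gripper_width'],3)); return s
E
python3 - <<'E'
from h import *
for q in ["left_bin","right_bin","left_claw","right_claw","left_plate_mid","left_plate_foot","right_plate_mid","right_plate_foot","plunger_pad","keeper_bar","deck","stopwatch","tape_roll","ring_mould"]:
    r={}
    for n in("side","top"):
        L=robot.place_of(n,q); r[n]=[(np.array(d['xy'])*[640,400],d['conf']) for d in L[:2]]
    o=""
    if r["side"] and r["top"]:
        o=tri(r["side"][0][0],r["top"][0][0])
    print(q,[(n,a.round(1),round(c,2)) for n in r for a,c in r[n]],o)
s=st()
E
python3 -c "
from h import *
crop('top','0',170,140,270,150,2.9);crop('side','0',220,130,190,220,2.7)"
```

```text
left_bin [('side', array([266.5, 232.7]), 0.81), ('top', array([270. , 188.9]), 0.91)] (array([572.08, 174.23,  55.72]), [np.float64(2.0383797795857888), np.float64(1.863683939803734)])
right_bin [('side', array([301. , 192.9]), 0.78), ('top', array([329.2, 196.7]), 0.55), ('top', array([201.6, 152.9]), 0.49)] (array([549.06,  40.3 ,  61.82]), [np.float64(0.7465166084406919), np.float64(0.7335289121246665)])
left_claw [('side', array([302.2, 235.6]), 0.84), ('top', array([273.6, 221.1]), 0.96), ('top', array([295.8, 269.7]), 0.17)] (array([496.02, 164.95,  66.2 ]), [np.float64(0.9000293421706506), np.float64(0.8124085503835416)])
right_claw [('side', array([325.2, 205.9]), 0.68), ('top', array([317.4, 228.6]), 0.89)] (array([478.57,  68.46,  69.49]), [np.float64(1.3414673691433137), np.float64(1.291201678111882)])
left_plate_mid [('side', array([305.4, 318.9]), 0.68), ('top', array([205. , 253.7]), 0.71), ('top', array([388.3, 268.3]), 0.27)] (array([427.23, 324.97,  25.77]), [np.float64(0.9418962981858626), np.float64(0.744858606767)])
left_plate_foot [('side', array([329.8, 326. ])
[... 1338 characters left out ...]
 [('side', array([363.5, 254.1]), 0.89), ('side', array([321.8, 207.8]), 0.43), ('top', array([297.3, 270.5]), 0.56)] (array([380.03, 114.41,  -2.54]), [np.float64(1.826523308050976), np.float64(1.6040948740168253)])
tape_roll [('side', array([196.5, 294.9]), 0.63), ('top', array([201.4, 153.5]), 0.83), ('top', array([387.3, 266.8]), 0.55)] (array([662.23, 339.11,   6.8 ]), [np.float64(0.5081673507765679), np.float64(0.4126950523598003)])
ring_mould [('side', array([283.4, 147.2]), 0.7), ('top', array([413.6, 143.2]), 0.64)] (array([ 682.85, -164.43,   10.3 ]), [np.float64(1.3330212152419174), np.float64(1.4730614337716883)])
t=1.50 tcp [ 243.68 -682.83  239.27] F [ 0.38  0.43 -0.17] w 1.001
```

View pics/top0_c.png

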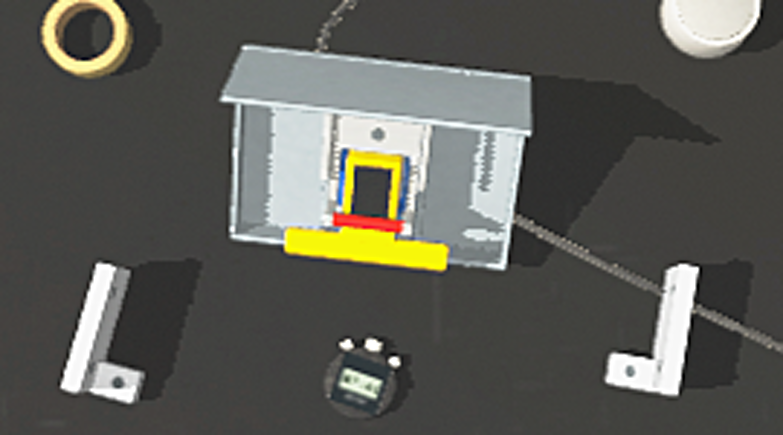

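View pics/side0_c.png

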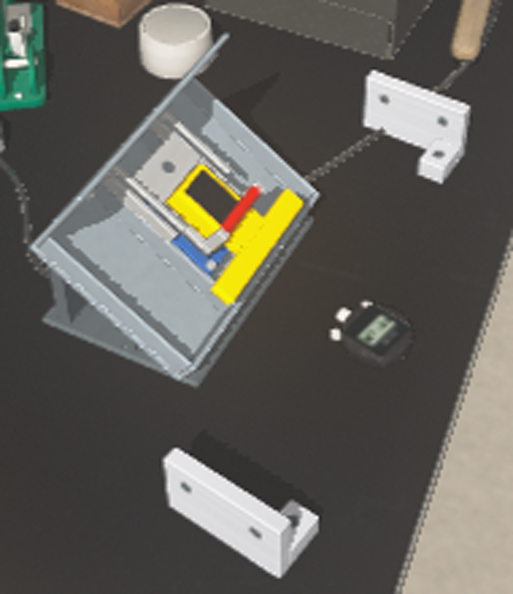

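Run:
```python
from h import *
import cv2
a=[]
im=cv2.imread("pics/top0.png")
for (x,y) in((185,225),(372,225)):
    a.append(cv2.resize(im[y:y+60,x:x+45],None,fx=8,fy=8,interpolation=cv2.INTER_CUBIC))
cv2.imwrite("pics/tp.png",np.hstack(a))
a=[]
im=cv2.imread("pics/side0.png")
for (x,y) in((275,290),(345,148)):
    a.append(cv2.resize(im[y:y+60,x:x+65],None,fx=6,fy=6,interpolation=cv2.INTER_CUBIC))
cv2.imwrite("pics/sp.png",np.hstack(a))
```

```text
(no output)
```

View pics/tp.png

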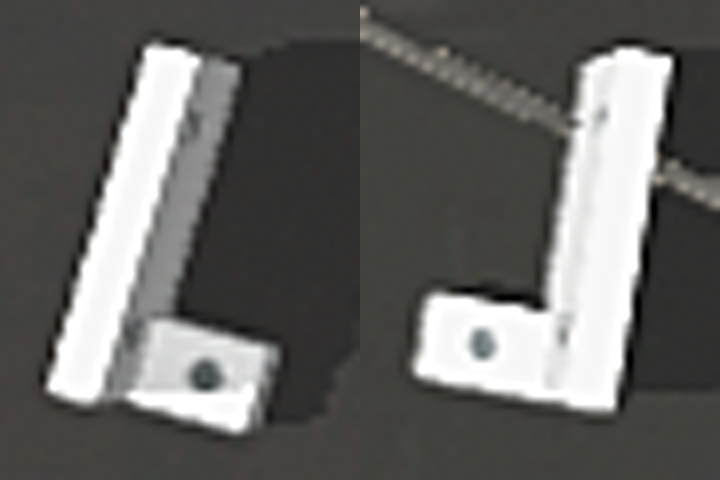

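View pics/sp.png

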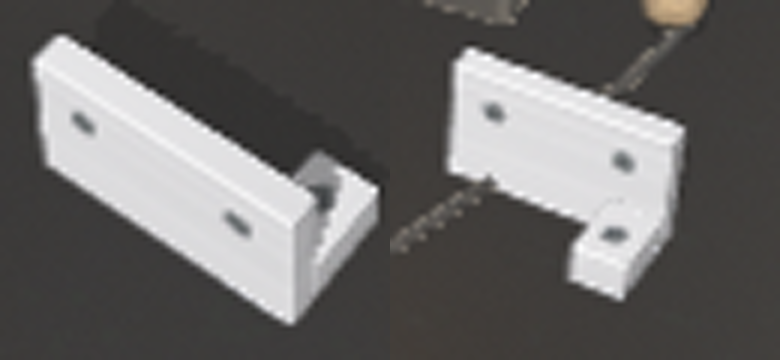

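```bash
cat > fit.py <<'E'
from h import *
from scipy.optimize import least_squares
def fit(side,top,x0,pitch=0,name=""):
    def R(yaw):
        c,s=np.cos(yaw),np.sin(yaw); cp,sp=np.cos(pitch),np.sin(pitch)
        return np.array([[c,-s,0],[s,c,0],[0,0,1]])@np.array([[cp,0,-sp],[0,1,0],[sp,0,cp]])
    def res(p):
        o=[]
        for n,L in(("side",side),("top",top)):
            if L:
                X=np.array([l[1] for l in L],float)@R(p[3]).T+p[:3]
                o.append((proj(n,X)-np.array([l[0] for l in L])).ravel())
        return np.concatenate(o)
    r=least_squares(res,x0,loss="soft_l1"); print(name,r.x[:3],"yaw %.4f"%r.x[3]); print(res(r.x).reshape(-1,2)); return r.x
if __name__=="__main__":
    tl=lambda u,v:(185+u/8,225+v/8); tr=lambda u,v:(372+(u-360)/8,225+v/8)
    sl=lambda u,v:(275+u/6,290+v/6); sr=lambda u,v:(345+(u-390)/6,148+v/6)
    fit([(sl(62,35),(50,-7,60)),(sl(35,60),(50,7,60)),(sl(290,215),(-50,7,60)),(sl(47,165),(50,7,0)),(sl(292,325),(-50,7,0)),(sl(378,190),(-50,-41,20)),(sl(320,150),(-25,-41,20))],
     [(tl(147,45),(50,7,60)),(tl(200,55),(50,-7,60)),(tl(98,403),(-50,-7,60)),(tl(50,390),(-50,7,60))],[425,322,0,-.2],0,"left")
    fit([(sr(455,65),(50,7,60)),(sr(470,48),(50,-7,60)),(sr(675,140),(-50,7,60)),(sr(450,172),(50,7,0)),(sr(575,240),(-25,41,20)),(sr(628,262),(-50,41,20)),(sr(570,280),(-25,41,0)),(sr(622,298),(-50,41,0))],
     [(tr(622,45),(50,7,60)),(tr(672,57),(50,-7,60)),(tr(613,410),(-50,-7,60)),(tr(428,292),(-25,41,20))],[425,-120,0,-.2],0,"right")
    c=lambda u,v:(170+u/2.9,140+v/2.9); d=lambda u,v:(220+u/2.7,130+v/2.7)
    fit([((266.5,232.7),(0,72,0)),((301,192.9),(0,-72,0)),((300.9,201.7),(0,0,55)),((307.1,205.9),(-18,0,65)),
      (d(283,188),(-40,-62,55)),(d(302,200),(-60,-62,55)),(d(216,290),(-40,62,55)),(d(233,302),(-60,62,55))],
     [((270,188.9),(0,72,0)),((329.2,196.7),(0,-72,0)),((299.3,206.4),(0,0,55)),((295.1,216.3),(-18,0,65)),
      (c(287,230),(-40,62,55)),(c(447,246),(-40,-62,55)),],[555,107,56,-.1],np.radians(35),"deck")
E
python3 fit.py
```

```text
left [429.06 328.13  -3.87] yaw -0.2752
[[ 0.25 -0.74]
 [ 0.05  0.15]
 [ 0.94  2.11]
 [-0.01  0.22]
 [ 0.61  0.91]
 [ 1.   -0.59]
 [-0.09 -0.62]
 [ 0.33 -1.26]
 [-0.27 -0.91]
 [-0.23 -0.64]
 [-0.32 -0.65]]
right [ 419.34 -123.31   -1.14] yaw -0.2001
[[ 0.32 -0.59]
 [ 0.49 -0.77]
 [ 0.23  0.42]
 [ 0.07 -0.24]
 [-0.08  0.52]
 [ 0.34  0.47]
 [ 0.15 -0.18]
 [ 0.62  0.44]
 [-0.34 -0.37]
 [-0.39 -0.72]
 [-0.24 -0.25]
 [ 0.74 -0.71]]
deck [556.53 106.24  56.07] yaw -0.1222
[[ 4.22  2.08]
 [ 2.23  0.52]
 [-1.54  1.45]
 [ 0.75  1.02]
 [ 1.34 -1.82]
 [ 0.87 -0.24]
 [-0.9  -2.49]
 [-0.05 -0.52]
 [-2.16  1.24]
 [ 2.16  0.16]
 [-1.84 -1.37]
 [ 1.35 -1.76]
 [-0.92 -1.31]
 [ 0.11 -0.85]]
```

```bash
cat > wire.py <<'E'
from h import *
import sys
D0=np.array([556.5,106.2,56.]);YAW=-.1222
def deckR(yaw=YAW):
    c,s=np.cos(yaw),np.sin(yaw);p=np.radians(35);cp,sp=np.cos(p),np.sin(p)
    return np.array([[c,-s,0],[s,c,0],[0,0,1]])@np.array([[cp,0,-sp],[0,1,0],[sp,0,cp]])
def d2w(X,D=D0,yaw=YAW): return np.atleast_2d(X)@deckR(yaw).T+D
def w2d(X,D=D0,yaw=YAW): return (np.atleast_2d(X)-D)@deckR(yaw)
L=[]
def rect(x0,x1,y0,y1,z,c): L.append(([(x0,y0,z),(x1,y0,z),(x1,y1,z),(x0,y1,z)],c))
rect(-60,-40,-62,62,55,(0,0,255)); rect(-60,28,-20,20,55,(255,0,255))
for s in(1,-1):
    rect(4,78,33*s,39*s,50,(0,255,0)); rect(-73,73,39*s,105*s,22,(255,0,0)); rect(-73,73,39*s,105*s,0,(255,255,0))
L.append(([(78,-107,90),(78,107,90),(83,107,90),(83,-107,90)],(0,128,255)))
rect(-23,-13,-26,26,65,(0,255,255))
def draw(tag,D=D0,yaw=YAW,out="w"):
    for n,(x0,y0,w,h,s) in {"top":(230,140,140,110,5.5),"side":(225,135,130,150,4)}.items():
        im=cv2.imread(f"pics/{n}{tag}.png")[y0:y0+h,x0:x0+w]; im=cv2.resize(im,None,fx=s,fy=s,interpolation=cv2.INTER_CUBIC)
        for pts,c in L:
            q=((proj(n,d2w(pts,D,yaw))-[x0,y0]+.5)*s).round().astype(int); cv2.polylines(im,[q],True,c,1)
        cv2.imwrite(f"pics/{n}{tag}_{out}.png",im)
if __name__=="__main__": draw("0")
E
python3 wire.py
```

```text
(no output)
```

View pics/top0_w.png

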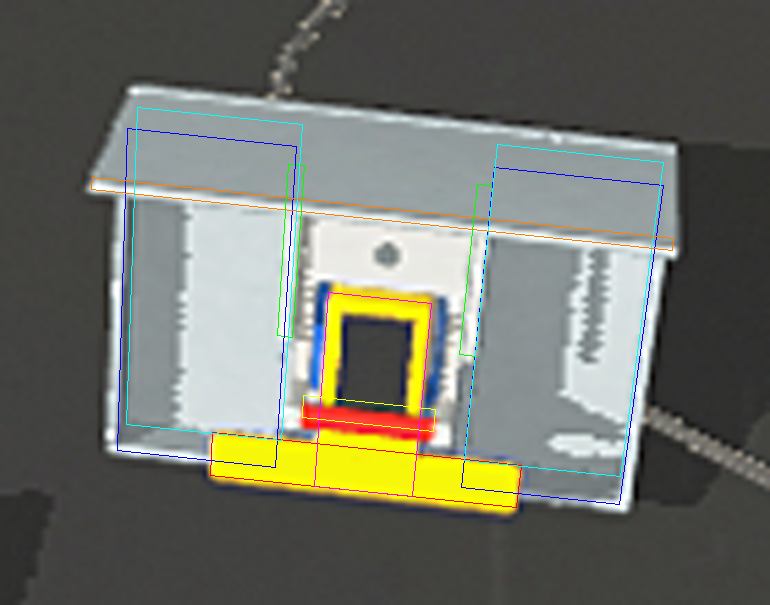

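View pics/side0_w.png

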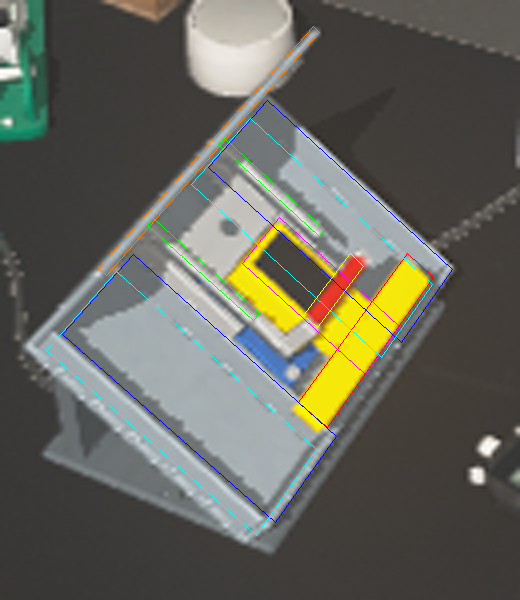

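```bash
cat > go.py <<'E'
# usage: go.py x y z zang_deg   (TCP target in world; tool z-axis heading)
from h import *
import sys
def need(T,ang=None):
    s=st(); R=np.array(s['tool_rot']); p=np.array(s['tool_pos'])
    sh=R.T@(np.array(T)-p)/10
    tw=0
    if ang is not None:
        a=np.radians(ang); d=np.array([np.cos(a),np.sin(a),0]); l=R.T@d
        tw=np.arctan2(-l[1],l[2])
    print("tool x",R[:,0],"zang %.2f"%np.degrees(np.arctan2(R[1,2],R[0,2])),"shift cm",sh,"twist %.3f"%tw)
    return sh,tw
if __name__=="__main__":
    v=[float(a) for a in sys.argv[1:]]; need(v[:3],v[3] if len(v)>3 else None)
E
python3 - <<'E'
from h import *
X=np.array([419.3,-123.3]);y=-.2
print(X+np.array([np.cos(y),np.sin(y)])*-15)
E
python3 go.py 404.6 -120.3 120 78.5
```

```text
[ 404.6  -120.32]
t=1.50 tcp [ 243.68 -682.83  239.27] F [ 0.38  0.43 -0.17] w 1.001
tool x [-0. -0. -1.] zang -70.36 shift cm [ 11.93  34.06 -47.57] twist -2.598
```

>>> {"op": "apply_moves", "data": {"moves": [0, 11.5, -16, -0.6, 0, 0, 11.5, -16, -0.6, 0, 0, 11.5, -16, -0.6, 0, 0, 11.5, -16, -0.6, 0, 0, 11.5, -16, -0.6, 0]}}

```text
clock: 1.92
tool_pos: [299.1, -490.0, 239.5]
tool_rot: [[0.0, 0.581, 0.814], [0.001, 0.814, -0.581], [-1.0, 0.001, -0.0]]
ft_force: [0.1, -0.9, -0.4]
gripper_width: 1.001
```

```bash
python3 go.py 404.6 -120.3 120 78.5
```

```text
t=1.92 tcp [ 299.09 -489.98  239.49] F [ 0.08 -0.89 -0.39] w 1.001
tool x [ 0.  0. -1.] zang -35.50 shift cm [ 11.98  36.21 -12.87] twist -1.990
```

>>> {"op": "apply_moves", "data": {"moves": [0, 19, -6.8, -0.61, 0, 0, 19, -6.8, -0.61, 0, 0, 19, -6.8, -0.61, 0, 0, 19, -6.8, -0.61, 0, 0, 19, -6.8, -0.61, 0]}}

```text
clock: 2.33
tool_pos: [354.3, -293.7, 240.0]
tool_rot: [[0.001, 0.003, 1.0], [0.0, 1.0, -0.003], [-1.0, 0.0, 0.001]]
ft_force: [1.4, 0.0, -0.4]
gripper_width: 0.999
```

```bash
python3 go.py 404.6 -120.3 120 78.5
```

```text
t=2.33 tcp [ 354.3  -293.75  240.  ] F [ 1.4   0.04 -0.39] w 0.999
tool x [ 0.  0. -1.] zang -0.18 shift cm [12.   17.36  4.97] twist -1.373
```

>>> {"op": "apply_moves", "data": {"moves": [4, 17.4, 5, -0.62, 0, 4, 17.4, 5, -0.62, 0, 4, 17.4, 5, -0.62, 0, 4, 17.4, 5, -0.62, 0, 4, 17.4, 5, -0.62, 0]}}

```text
clock: 2.75
tool_pos: [405.9, -115.7, 199.9]
tool_rot: [[0.002, -0.585, 0.811], [0.001, 0.811, 0.585], [-1.0, -0.0, 0.003]]
ft_force: [1.8, -0.4, 0.8]
gripper_width: 0.996
```

```bash
python3 go.py 404.6 -120.3 95 78.5
```

```text
t=2.75 tcp [ 405.89 -115.7   199.95] F [ 1.83 -0.45  0.78] w 0.996
tool x [ 0.  0. -1.] zang 35.83 shift cm [10.49 -0.29 -0.4 ] twist -0.745
```

>>> {"op": "apply_moves", "data": {"moves": [4, -0.3, -0.4, -0.62, 0, 10.5, -0.3, -0.4, -0.745, 0, 10.5, -0.3, -0.4, -0.745, 0, 10.5, -0.3, -0.4, -0.745, 0, 10.5, -0.3, -0.4, -0.745, 0]}}

```text
clock: 3.17
tool_pos: [404.2, -119.7, 93.5]
tool_rot: [[-0.001, -0.948, 0.317], [0.002, 0.317, 0.948], [-1.0, 0.001, 0.001]]
ft_force: [-0.5, -0.3, 0.6]
gripper_width: 1.001
```

```bash
python3 go.py 404.6 -120.3 40 78.5
python3 - <<'E'
from h import *
snap("1"); 
a=[]
im=cv2.imread("pics/top1.png");a.append(cv2.resize(im[190:310,340:480],None,fx=3,fy=3))
im=cv2.imread("pics/side1.png");a.append(cv2.resize(im[110:230,310:430],None,fx=3,fy=3))
cv2.imwrite("pics/c1.png",np.hstack(a))
E
```

```text
t=3.17 tcp [ 404.22 -119.65   93.47] F [-0.52 -0.34  0.61] w 1.001
tool x [-0.  0. -1.] zang 71.51 shift cm [ 5.35 -0.06 -0.06] twist -0.122
```

View pics/c1.png

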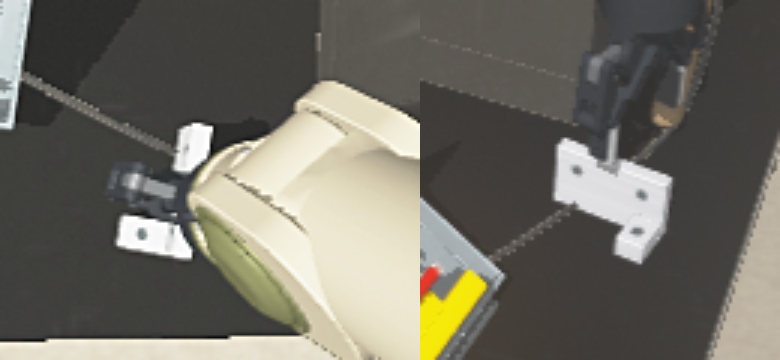

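>>> {"op": "apply_moves", "data": {"moves": [2, -0.05, -0.05, -0.12, 0, 5.2, -0.05, -0.05, -0.12, 0, 5.2, -0.05, -0.05, -0.12, 0, 5.2, -0.05, -0.05, -0.12, 0.3, 5.2, -0.05, -0.05, -0.12, 0.6], "newtons": 30}}

```text
clock: 3.68
tool_pos: [405.4, -120.0, 43.5]
tool_rot: [[0.002, -0.978, 0.208], [0.002, 0.208, 0.978], [-1.0, -0.001, 0.002]]
ft_force: [-0.9, 0.2, -0.2]
gripper_width: 0.746
```

>>> {"op": "apply_moves", "data": {"moves": [0, 0, 0, 0, 0.9, 0, 0, 0, 0, 1, 0, 0, 0, 0, 1, 0, 0, 0, 0, 1, 0, 0, 0, 0, 1], "newtons": 30}}

```text
clock: 4.1
tool_pos: [405.7, -120.4, 44.3]
tool_rot: [[0.003, -0.978, 0.209], [0.001, 0.209, 0.978], [-1.0, -0.003, 0.002]]
ft_force: [-0.3, -1.2, 12.6]
gripper_width: 0.158
```

```bash
cat > arc.py <<'E'
from wire import *
def arc(xc,yd,px,pz,yaw=YAW,lift=0):
    c=d2w([(xc,yd,0)])[0]; out=[]
    for th in (0,7,14,21,28,35):
        t=np.radians(th); a=(px-50); h=a*np.cos(t)-pz*np.sin(t); v=a*np.sin(t)+pz*np.cos(t)
        out.append(c+[h*np.cos(yaw),h*np.sin(yaw),v-11+lift])
    return np.array(out)
if __name__=="__main__":
    import sys
    v=[float(a) for a in sys.argv[1:]]
    A=arc(*v[:4]); print(A); print("zang",np.degrees(YAW)+90)
    print("deck G",w2d(A+[0,0,11]))
E
python3 arc.py 60 -90 -14 55; python3 go.py 405 -120 170 83
```

```text
[[530.79  18.68 134.41]
 [524.61  19.44 126.2 ]
 [519.47  20.07 117.3 ]
 [515.45  20.57 107.83]
 [512.6   20.92  97.93]
 [510.97  21.12  87.76]]
zang 82.99845574350134
deck G [[ 39.12 -90.    81.76]
 [ 29.31 -90.    78.61]
 [ 19.96 -90.    74.28]
 [ 11.21 -90.    68.85]
 [  3.18 -90.    62.39]
 [ -4.   -90.    55.  ]]
t=4.10 tcp [ 405.68 -120.42   44.33] F [-0.3  -1.17 12.63] w 0.158
tool x [ 0.  0. -1.] zang 77.95 shift cm [-12.57   0.04   0.05] twist -0.088
```

>>> {"op": "apply_moves", "data": {"moves": [-3, 0, 0, 0, 1, -7, 0, 0, 0, 1, -12, 0, 0, -0.09, 1, -12, 0, 0, -0.09, 1, -12, 0, 0, -0.09, 1]}}

```text
clock: 4.52
tool_pos: [405.9, -121.5, 167.0]
tool_rot: [[0.008, -0.992, 0.122], [0.0, 0.122, 0.992], [-1.0, -0.008, 0.001]]
ft_force: [0.5, -0.1, -4.4]
gripper_width: 0.155
```

Run:
```python
from h import *
st(); snap("2"); 
a=[]
im=cv2.imread("pics/top2.png");a.append(cv2.resize(im[190:310,340:480],None,fx=3,fy=3))
im=cv2.imread("pics/side2.png");a.append(cv2.resize(im[80:200,310:430],None,fx=3,fy=3))
cv2.imwrite("pics/c2.png",np.hstack(a))
```

```text
t=4.52 tcp [ 405.91 -121.49  166.96] F [ 0.5  -0.07 -4.4 ] w 0.155
```

View pics/c2.png

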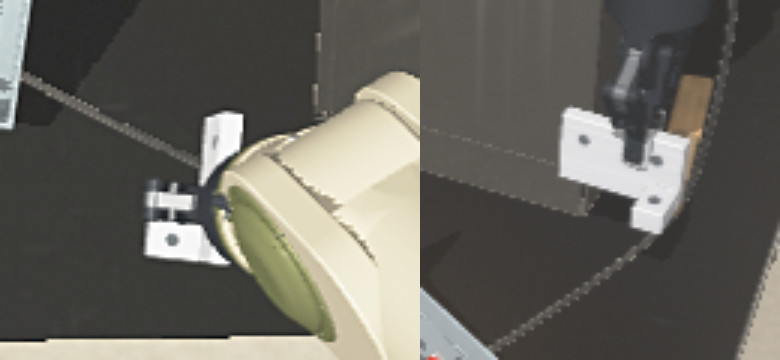

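```bash
cat > arc.py <<'E'
from wire import *
def arc(xc,yd,zc,px,pz,yaw=YAW):
    c=d2w([(xc,yd,zc)])[0]; out=[]
    for th in (0,7,14,21,28,35,38):
        t=np.radians(th); a=(px-50); h=a*np.cos(t)-pz*np.sin(t); v=a*np.sin(t)+pz*np.cos(t)
        out.append(c+[h*np.cos(yaw),h*np.sin(yaw),v-11])
    return np.array(out)
if __name__=="__main__":
    import sys
    v=[float(a) for a in sys.argv[1:]]
    A=arc(*v[:5]); print(A); 
    print("deck G",w2d(A+[0,0,11]))
E
python3 arc.py 40 -107 22 -14 55; python3 go.py 500 5 165 83
```

```text
[[499.93   5.34 140.96]
 [493.75   6.1  132.75]
 [488.61   6.73 123.85]
 [484.59   7.23 114.38]
 [481.74   7.58 104.48]
 [480.11   7.78  94.31]
 [479.79   7.82  89.9 ]]
deck G [[  19.12 -107.    103.76]
 [   9.31 -107.    100.61]
 [  -0.04 -107.     96.28]
 [  -8.79 -107.     90.85]
 [ -16.82 -107.     84.39]
 [ -24.   -107.     77.  ]
 [ -26.79 -107.     73.58]]
t=4.62 tcp [ 404.66 -121.48  164.15] F [-0.58 -0.56 -3.71] w 0.157
tool x [ 0.  0. -1.] zang 82.93 shift cm [-0.04 -7.91 13.73] twist -0.001
```

>>> {"op": "apply_moves", "data": {"moves": [-0.5, -2, 4, 0, 1, -0.5, -4, 8, 0, 1, -0.2, -7.8, 13.7, 0, 1, -0.2, -7.9, 13.7, 0, 1, -0.2, -7.9, 13.7, 0, 1], "newtons": 20}}

```text
clock: 5.03
tool_pos: [499.5, 2.6, 163.3]
tool_rot: [[-0.005, -0.992, 0.127], [-0.008, 0.127, 0.992], [-1.0, 0.004, -0.008]]
ft_force: [-6.0, -29.9, 4.2]
gripper_width: 0.158
```

```bash
cat > look.py <<'E'
from h import *
import sys
t=sys.argv[1]; snap(t)
a=[]
im=cv2.imread(f"pics/top{t}.png");a.append(cv2.resize(im[140:290,225:385],None,fx=2.5,fy=2.5,interpolation=cv2.INTER_CUBIC))
im=cv2.imread(f"pics/side{t}.png");a.append(cv2.resize(im[130:280,220:370],None,fx=2.5,fy=2.5,interpolation=cv2.INTER_CUBIC))
cv2.imwrite(f"pics/L{t}.png",np.hstack(a))
E
python3 look.py 3; python3 go.py 499.9 5.3 141 83
```

```text
t=5.13 tcp [497.99   0.24 163.32] F [  0.1  -15.65  -3.22] w 0.157
tool x [-0.   -0.01 -1.  ] zang 82.64 shift cm [ 2.23 -0.13  0.54] twist -0.006
```

View pics/L3.png

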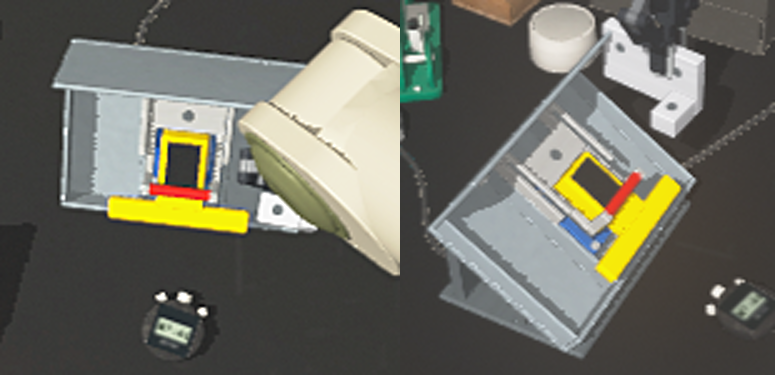

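>>> {"op": "apply_moves", "data": {"moves": [0, 0.3, -1, 0, 1, 0, 1.5, -1, 0, 1, 0, 2.2, -0.8, 0, 1, 0, 2.2, -0.5, 0, 1, 0, 2.2, 0, 0, 1]}}

```text
clock: 5.55
tool_pos: [475.7, 3.5, 162.7]
tool_rot: [[-0.006, -0.992, 0.128], [-0.007, 0.128, 0.992], [-1.0, 0.005, -0.008]]
ft_force: [-0.4, 0.4, -3.5]
gripper_width: 0.158
```

```bash
python3 look.py 4; python3 arc.py 22 -108 22 -14 55;python3 go.py 485.2 6 131 83
```

```text
[[485.17   6.15 130.64]
 [479.     6.91 122.43]
 [473.86   7.54 113.52]
 [469.83   8.03 104.05]
 [466.98   8.38  94.16]
 [465.35   8.58  83.98]
 [465.03   8.62  79.58]]
deck G [[   1.12 -108.    103.76]
 [  -8.69 -108.    100.61]
 [ -18.04 -108.     96.28]
 [ -26.79 -108.     90.85]
 [ -34.82 -108.     84.39]
 [ -42.   -108.     77.  ]
 [ -44.79 -108.     73.58]]
t=5.65 tcp [476.93   4.67 163.35] F [-0.13  0.9  -4.19] w 0.155
tool x [-0.   -0.01 -1.  ] zang 82.74 shift cm [ 3.23 -0.81  0.26] twist -0.005
```

View pics/L4.png

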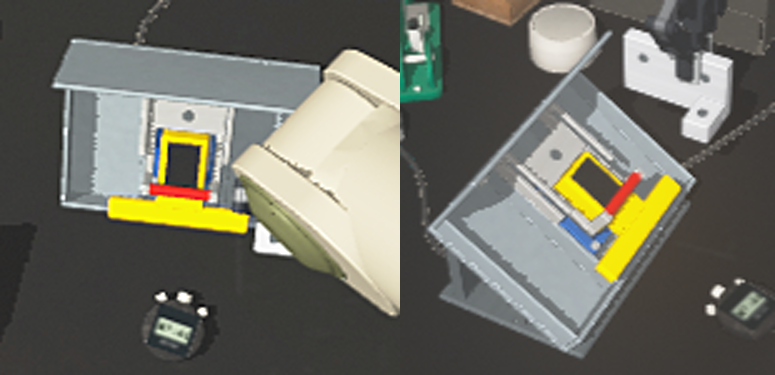

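>>> {"op": "apply_moves", "data": {"moves": [2, -0.8, 0.25, 0, 1, 3, -0.8, 0.25, 0, 1, 3.4, -0.75, 0.25, 0, 1, 4.05, -0.2, 0.25, 0, 1, 4.9, 0.3, 0.25, 0, 1]}}

```text
clock: 6.07
tool_pos: [474.2, 7.6, 114.5]
tool_rot: [[-0.003, -0.992, 0.126], [-0.006, 0.126, 0.992], [-1.0, 0.002, -0.006]]
ft_force: [-0.9, 0.2, 1.9]
gripper_width: 0.162
```

```bash
python3 look.py 5;python3 go.py 469.8 8 104 83
```

```text
t=6.17 tcp [472.26   7.15 113.64] F [-1.8   0.15 -2.78] w 0.157
tool x [-0.01 -0.01 -1.  ] zang 82.80 shift cm [0.97 0.25 0.06] twist -0.004
```

View pics/L5.png

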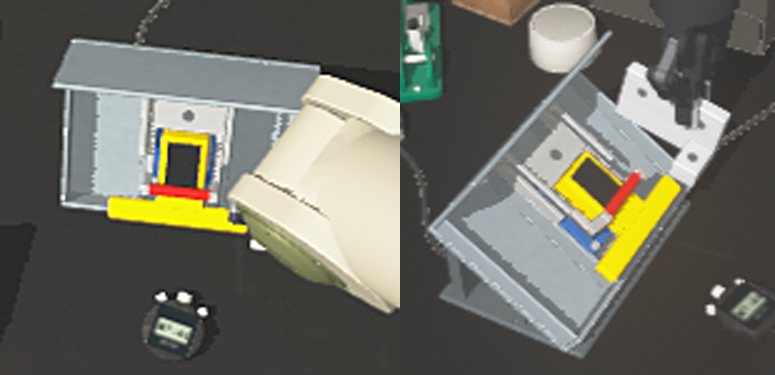

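>>> {"op": "apply_moves", "data": {"moves": [0.9, 0.25, 0.05, 0, 1, 1.9, 0.5, 0.1, 0, 1, 2.9, 0.65, 0.1, 0, 1, 3.3, 0.7, 0.1, 0, 1, 3.3, 0.7, 0.1, 0, 1]}}

```text
clock: 6.58
tool_pos: [465.2, 8.3, 81.8]
tool_rot: [[-0.005, -0.992, 0.125], [-0.009, 0.125, 0.992], [-1.0, 0.004, -0.01]]
ft_force: [-3.6, -3.1, 12.3]
gripper_width: 0.16
```

```bash
python3 look.py 6;python3 go.py 465 8 80 83
```

```text
t=6.68 tcp [465.17   8.26  81.8 ] F [-4.31 -1.44 12.65] w 0.158
tool x [-0.01 -0.01 -1.  ] zang 82.79 shift cm [ 0.18  0.01 -0.03] twist -0.004
```

View pics/L6.png

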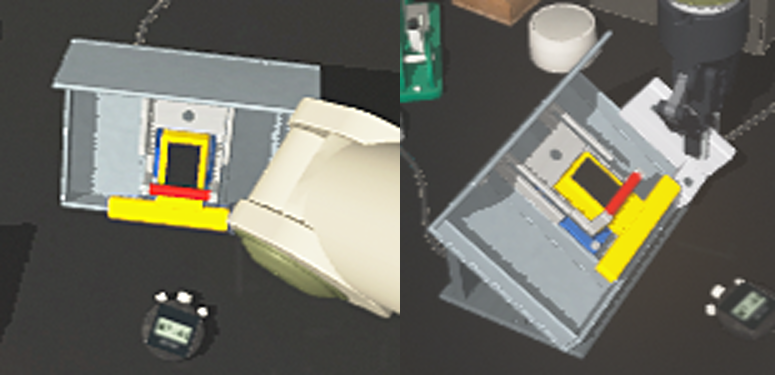

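```bash
cat > dk.py <<'E'
# dk.py x y z : TCP-grasp point target in deck coords -> shift
from wire import *; import go,sys
G=np.array(robot.read_state()['tool_pos'])+[0,0,11]
print("G deck now",w2d(G)[0])
if len(sys.argv)>3:
    t=d2w([[float(a) for a in sys.argv[1:4]]])[0]-[0,0,11]; go.need(t,83)
E
python3 dk.py -42 -108 95;python3 dk.py 0 -108 95; python3 dk.py 0 -91 95;python3 dk.py -2 -90 60
```

```text
G deck now [ -43.37 -108.34   75.29]
t=6.68 tcp [465.17   8.26  81.8 ] F [-4.31 -1.44 12.65] w 0.158
tool x [-0.01 -0.01 -1.  ] zang 82.79 shift cm [-1.69  1.03  0.01] twist -0.004
G deck now [ -43.37 -108.34   75.29]
t=6.68 tcp [465.17   8.26  81.8 ] F [-4.31 -1.44 12.65] w 0.158
tool x [-0.01 -0.01 -1.  ] zang 82.79 shift cm [-4.11 -2.4   0.  ] twist -0.004
G deck now [ -43.37 -108.34   75.29]
t=6.68 tcp [465.17   8.26  81.8 ] F [-4.31 -1.44 12.65] w 0.158
tool x [-0.01 -0.01 -1.  ] zang 82.79 shift cm [-4.13 -2.4   1.7 ] twist -0.004
G deck now [ -43.37 -108.34   75.29]
t=6.68 tcp [465.17   8.26  81.8 ] F [-4.31 -1.44 12.65] w 0.158
tool x [-0.01 -0.01 -1.  ] zang 82.79 shift cm [-1.16 -4.25  1.84] twist -0.004
```

>>> {"op": "apply_moves", "data": {"moves": [-1.7, 1, 0, 0, 1, -3, -0.8, 0, 0, 1, -4.2, -2.6, 0, 0, 1, -4.2, -2.6, 0.5, 0, 1, -4.2, -2.6, 1.7, 0, 1]}}

```text
clock: 7.1
tool_pos: [494.4, 20.6, 124.1]
tool_rot: [[-0.004, -0.992, 0.13], [-0.01, 0.13, 0.991], [-1.0, 0.003, -0.01]]
ft_force: [-0.2, -0.3, -4.5]
gripper_width: 0.156
```

```bash
python3 look.py 7;python3 dk.py 1 -90 60
```

```text
G deck now [  1.95 -89.05  94.66]
t=7.20 tcp [493.34  24.24 123.66] F [-0.05  0.86 -3.29] w 0.155
tool x [-0.01 -0.01 -1.  ] zang 82.89 shift cm [ 2.89 -1.92 -0.07] twist -0.002
```

View pics/L7.png

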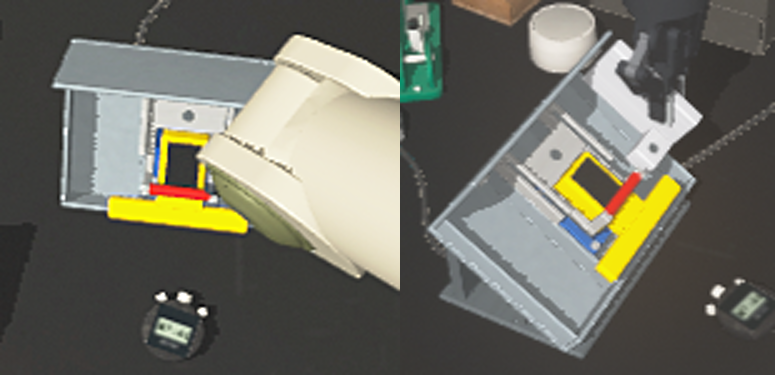

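Run:
```python
from wire import *
for c in(10,16,22): print(c,(proj("side",d2w([(c-37.5,-65,61.7),(c+50,-82,101.7),(c-50,-82,101.7)]))-[220,130])*2.5+[400,0])
```

```text
10 [[660.53 154.87]
 [618.83  54.76]
 [703.43 133.13]]
16 [[655.57 150.31]
 [613.7   50.  ]
 [698.41 128.47]]
22 [[650.6  145.75]
 [608.55  45.24]
 [693.38 123.81]]
```

>>> {"op": "apply_moves", "data": {"moves": [1.5, -1, -0.05, 0, 1, 2.6, -1.6, -0.05, 0, 1, 3.1, -1.9, -0.05, 0, 1, 3.4, -2.0, -0.05, 0, 1, 3.4, -2.0, -0.05, 0, 1]}}

```text
clock: 7.62
tool_pos: [512.3, 21.0, 88.6]
tool_rot: [[-0.007, -0.992, 0.123], [-0.007, 0.124, 0.992], [-1.0, 0.006, -0.008]]
ft_force: [-1.0, 0.2, -3.2]
gripper_width: 0.156
```

```bash
python3 look.py 8;python3 dk.py 1 -90 53
```

```text
G deck now [ -1.8  -89.83  55.59]
t=7.72 tcp [512.44  21.1   89.51] F [ 0.39 -0.44 -4.25] w 0.155
tool x [-0.01 -0.01 -1.  ] zang 82.91 shift cm [ 0.05 -0.38 -0.02] twist -0.002
```

View pics/L8.png

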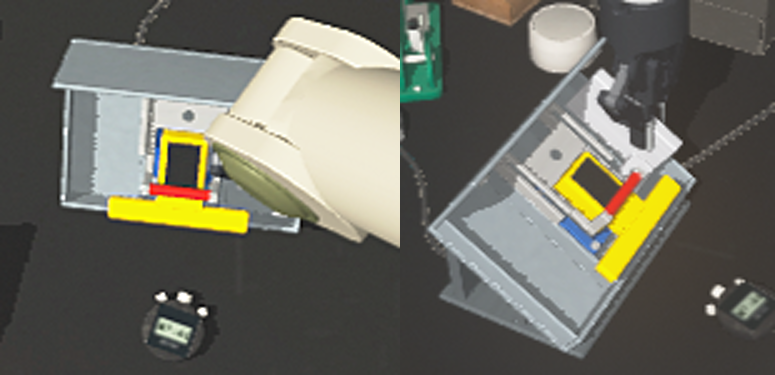

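>>> {"op": "apply_moves", "data": {"moves": [0.6, 0.4, 0, 0, 1, 1.1, 1.0, 0, 0, 1, 1.6, 1.7, 0, 0, 1, 2.0, 2.3, 0, 0, 1, 2.3, 2.8, 0, 0, 1]}}

```text
clock: 8.13
tool_pos: [485.8, 24.1, 67.8]
tool_rot: [[-0.002, -0.992, 0.124], [-0.008, 0.124, 0.992], [-1.0, 0.001, -0.008]]
ft_force: [6.8, -11.9, 59.1]
gripper_width: 0.156
```

```bash
python3 look.py 9;python3 dk.py -41 -90 52
```

```text
G deck now [-36.03 -90.1   53.2 ]
t=8.23 tcp [485.94  24.09  67.91] F [ 1.37 -3.1  14.85] w 0.159
tool x [-0.   -0.01 -1.  ] zang 82.87 shift cm [0.38 0.34 0.01] twist -0.002
```

View pics/L9.png

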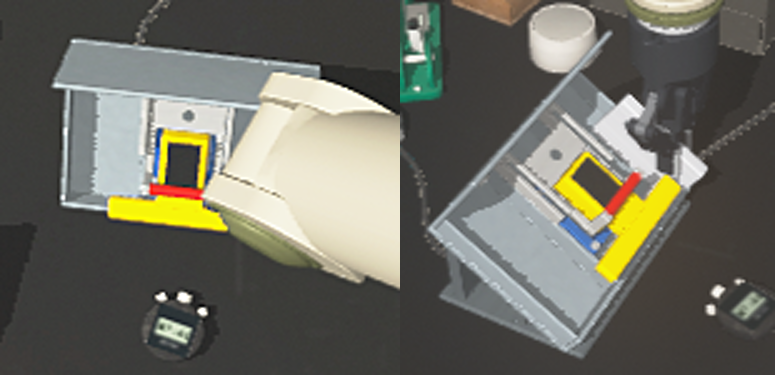

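>>> {"op": "apply_moves", "data": {"moves": [0.1, 0.2, 0, 0, 1, 0.2, 0.4, 0, 0, 1, 0.25, 0.5, 0, 0, 1, 0.2, 0.5, 0, 0, 0.74, 0, 0.4, 0, 0, 0.72]}}

```text
clock: 8.65
tool_pos: [482.1, 24.6, 68.3]
tool_rot: [[-0.001, -0.992, 0.124], [-0.009, 0.124, 0.992], [-1.0, -0.0, -0.009]]
ft_force: [0.6, -0.3, -0.9]
gripper_width: 0.282
```

```bash
python3 look.py 10;python3 dk.py -41 -90 52
```

```text
G deck now [-39.24 -90.01  55.71]
t=8.75 tcp [481.91  24.68  68.13] F [-0.76 -0.33  0.26] w 0.281
tool x [-0.   -0.01 -1.  ] zang 82.87 shift cm [ 0.4  -0.07  0.  ] twist -0.002
```

View pics/L10.png

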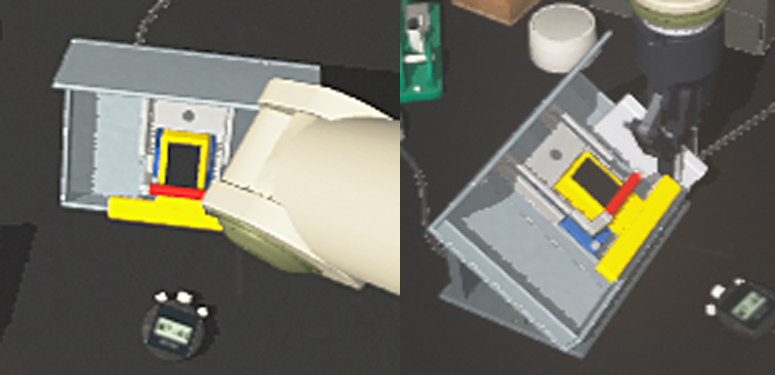

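>>> {"op": "apply_moves", "data": {"moves": [-2, 0, 0, 0, 0.72, -5, 0, 0, 0, 0.72, -9, 0, 0, 0, 0.72, -13, 0, 2, 0, 0.5, -13, 0, 6, 0, 0]}}

```text
clock: 9.17
tool_pos: [491.0, 80.8, 201.9]
tool_rot: [[0.002, -0.991, 0.133], [-0.011, 0.133, 0.991], [-1.0, -0.004, -0.01]]
ft_force: [1.1, -1.2, 0.2]
gripper_width: 0.552
```

```bash
python3 - <<'E'
X=[429,328];y=-.2752
import numpy as np
print(np.array(X)+np.array([np.cos(y),np.sin(y)])*-14)
E
python3 go.py 415.5 331.8 130 74.2
```

```text
[415.52680783 331.80435183]
t=9.17 tcp [490.97  80.84 201.9 ] F [ 1.14 -1.24  0.21] w 0.552
tool x [ 0.   -0.01 -1.  ] zang 82.33 shift cm [ 6.91 10.85 23.94] twist 0.142
```

>>> {"op": "apply_moves", "data": {"moves": [0, 1.7, 3.7, 0.03, 0, 0, 3.4, 7.4, 0.06, 0, 0, 5.1, 11.2, 0.09, 0, 0, 6.8, 15, 0.12, 0, 0, 8.5, 19, 0.14, 0]}}

```text
clock: 9.58
tool_pos: [431.3, 280.1, 199.4]
tool_rot: [[0.002, -0.962, 0.272], [-0.011, 0.272, 0.962], [-1.0, -0.005, -0.01]]
ft_force: [0.9, 0.0, -0.3]
gripper_width: 1.003
```

```bash
python3 go.py 415.5 331.8 130 74.2; python3 look.py 11
```

```text
t=9.58 tcp [431.28 280.08 199.37] F [ 0.92  0.   -0.34] w 1.003
tool x [ 0.   -0.01 -1.  ] zang 74.21 shift cm [6.88 2.96 4.62] twist 0.000
```

View pics/L11.png

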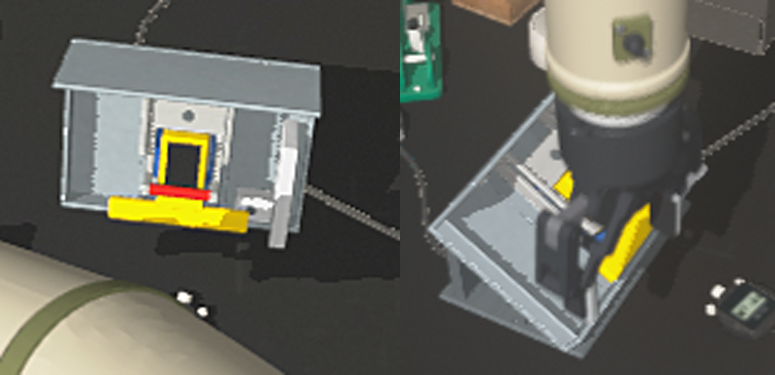

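>>> {"op": "apply_moves", "data": {"moves": [1, 1.5, 3, 0, 0, 3.5, 2.9, 4.6, 0, 0, 7, 2.95, 4.6, 0, 0, 10, 2.95, 4.6, 0, 0, 11, 2.95, 4.6, 0, 0]}}

```text
clock: 10.1
tool_pos: [411.5, 336.7, 86.3]
tool_rot: [[-0.002, -0.966, 0.26], [-0.009, 0.26, 0.966], [-1.0, -0.001, -0.009]]
ft_force: [0.4, -0.3, -0.1]
gripper_width: 1.0
```

```bash
python3 go.py 415.5 331.8 43 74.2
python3 - <<'E'
from h import *
t="12";snap(t)
a=[]
im=cv2.imread(f"pics/top{t}.png");a.append(cv2.resize(im[190:310,150:290],None,fx=2.8,fy=2.8))
im=cv2.imread(f"pics/side{t}.png");a.append(cv2.resize(im[230:350,240:380],None,fx=2.8,fy=2.8))
cv2.imwrite("pics/L12.png",np.hstack(a))
E
```

```text
t=10.10 tcp [411.53 336.68  86.29] F [ 0.4  -0.29 -0.14] w 1.0
tool x [-0.   -0.01 -1.  ] zang 74.94 shift cm [ 4.33 -0.51 -0.33] twist 0.013
```

View pics/L12.png

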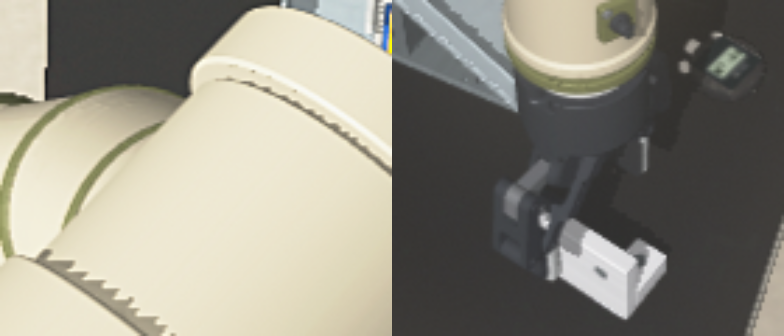

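>>> {"op": "apply_moves", "data": {"moves": [1.5, -0.4, -0.3, 0.01, 0, 4, -0.5, -0.3, 0.01, 0, 4.2, -0.5, -0.3, 0.01, 0.3, 4.2, -0.5, -0.3, 0.01, 0.6, 4.2, -0.5, -0.3, 0.01, 0.8], "newtons": 30}}

```text
clock: 10.62
tool_pos: [416.7, 333.0, 47.8]
tool_rot: [[0.0, -0.963, 0.27], [-0.007, 0.27, 0.963], [-1.0, -0.002, -0.007]]
ft_force: [0.1, 1.4, 0.6]
gripper_width: 0.604
```

>>> {"op": "apply_moves", "data": {"moves": [0, 0, 0, 0, 1, 0, 0, 0, 0, 1, 0, 0, 0, 0, 1, -0.5, 0, 0, 0, 1, -3, 0, 0, 0, 1], "newtons": 30}}

```text
clock: 11.03
tool_pos: [415.5, 331.9, 75.9]
tool_rot: [[-0.003, -0.963, 0.27], [-0.01, 0.27, 0.963], [-1.0, 0.0, -0.011]]
ft_force: [0.0, 0.5, -4.8]
gripper_width: 0.155
```

```bash
python3 go.py 415.5 331.8 175 83
python3 - <<'E'
from h import *
t="13";snap(t)
a=[]
im=cv2.imread(f"pics/top{t}.png");a.append(cv2.resize(im[190:310,150:290],None,fx=2.8,fy=2.8))
im=cv2.imread(f"pics/side{t}.png");a.append(cv2.resize(im[230:350,240:380],None,fx=2.8,fy=2.8))
cv2.imwrite("pics/L13.png",np.hstack(a))
E
```

```text
t=11.03 tcp [415.46 331.92  75.93] F [ 0.02  0.48 -4.76] w 0.155
tool x [-0.   -0.01 -1.  ] zang 74.34 shift cm [-9.91 -0.   -0.12] twist -0.151
```

View pics/L13.png

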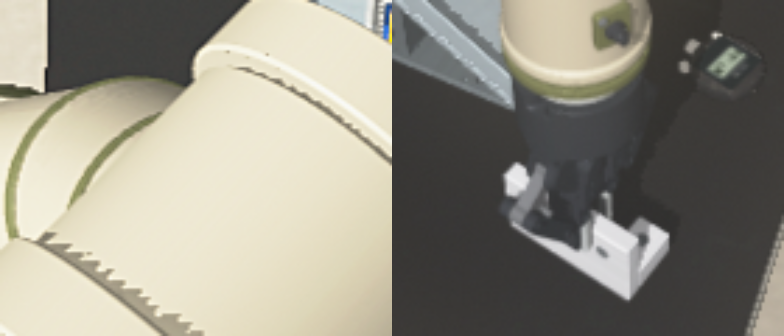

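```bash
python3 arc.py 22 109 22 -14 55; python3 go.py 490 225 165 83
```

```text
[[511.63 221.53 130.64]
 [505.45 222.29 122.43]
 [500.31 222.92 113.52]
 [496.28 223.41 104.05]
 [493.43 223.76  94.16]
 [491.8  223.96  83.98]
 [491.48 224.    79.58]]
deck G [[  1.12 109.   103.76]
 [ -8.69 109.   100.61]
 [-18.04 109.    96.28]
 [-26.79 109.    90.85]
 [-34.82 109.    84.39]
 [-42.   109.    77.  ]
 [-44.79 109.    73.58]]
t=11.13 tcp [417.31 334.09  80.12] F [ 0.69  0.81 -4.13] w 0.154
tool x [ 0. -0. -1.] zang 74.32 shift cm [-8.42 -9.98 -8.57] twist -0.151
```

>>> {"op": "apply_moves", "data": {"moves": [-4, 0, 0, -0.05, 1, -8.4, -1, -1, -0.1, 1, -8.4, -4, -3.5, -0.15, 1, -8.4, -7.5, -6, -0.15, 1, -8.4, -10, -8.6, -0.15, 1], "newtons": 20}}

```text
clock: 11.55
tool_pos: [492.3, 223.3, 165.4]
tool_rot: [[0.005, -0.992, 0.123], [-0.004, 0.123, 0.992], [-1.0, -0.005, -0.004]]
ft_force: [0.6, -0.7, -4.9]
gripper_width: 0.15
```

```bash
python3 look.py 14; python3 go.py 511.6 221.5 130.6 83
```

```text
t=11.65 tcp [493.28 216.7  163.53] F [ 0.53 -0.06 -5.02] w 0.154
tool x [ 0.   -0.01 -1.  ] zang 82.32 shift cm [ 3.29 -1.74  0.75] twist -0.012
```

View pics/L14.png

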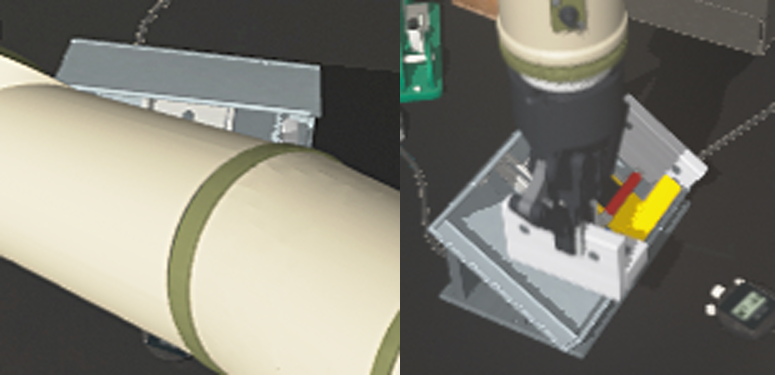

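>>> {"op": "apply_moves", "data": {"moves": [0.5, -0.9, 0.75, -0.01, 1, 2.2, -1.7, 0.75, -0.01, 1, 3.3, -1.7, 0.75, -0.01, 1, 4.1, -1.1, 0.75, -0.01, 1, 5.0, -0.6, 0.75, -0.01, 1]}}

```text
clock: 12.07
tool_pos: [499.3, 223.9, 112.6]
tool_rot: [[0.001, -0.993, 0.122], [-0.01, 0.122, 0.992], [-1.0, -0.003, -0.01]]
ft_force: [-0.1, -0.2, 1.1]
gripper_width: 0.157
```

```bash
python3 look.py 15; python3 go.py 491.5 224 80 83
```

```text
t=12.17 tcp [497.93 223.53 112.01] F [-1.74  0.79 -4.14] w 0.154
tool x [-0.   -0.01 -1.  ] zang 83.07 shift cm [3.2  0.65 0.  ] twist 0.001
```

View pics/L15.png

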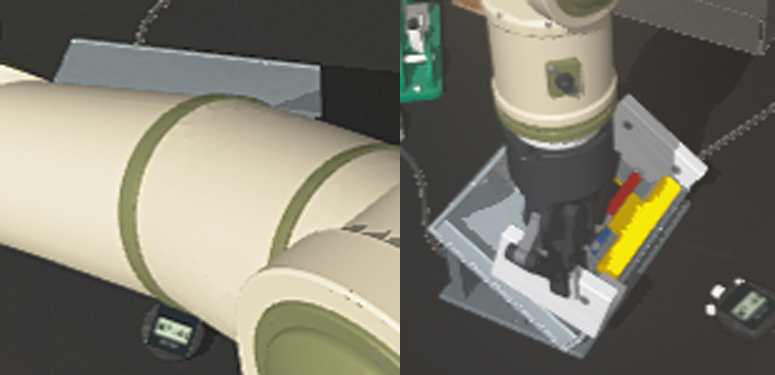

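>>> {"op": "apply_moves", "data": {"moves": [0.9, 0.25, 0, 0, 1, 1.9, 0.5, 0, 0, 1, 2.8, 0.65, 0, 0, 1, 3.2, 0.65, 0, 0, 1, 3.2, 0.65, 0, 0, 1]}}

```text
clock: 12.58
tool_pos: [491.8, 225.6, 82.0]
tool_rot: [[0.003, -0.993, 0.119], [-0.01, 0.119, 0.993], [-1.0, -0.004, -0.01]]
ft_force: [-7.7, -1.8, 30.8]
gripper_width: 0.155
```

```bash
python3 look.py 16; python3 dk.py -42 108 95;python3 dk.py 3 108 95
```

```text
G deck now [-43.36 110.58  75.47]
t=12.68 tcp [491.76 225.56  81.95] F [-7.91 -0.43 31.97] w 0.158
tool x [ 0.   -0.01 -1.  ] zang 83.14 shift cm [-1.68  1.   -0.27] twist 0.002
G deck now [-43.36 110.58  75.47]
t=12.68 tcp [491.76 225.56  81.95] F [-7.91 -0.43 31.97] w 0.158
tool x [ 0.   -0.01 -1.  ] zang 83.14 shift cm [-4.25 -2.69 -0.3 ] twist 0.002
```

View pics/L16.png

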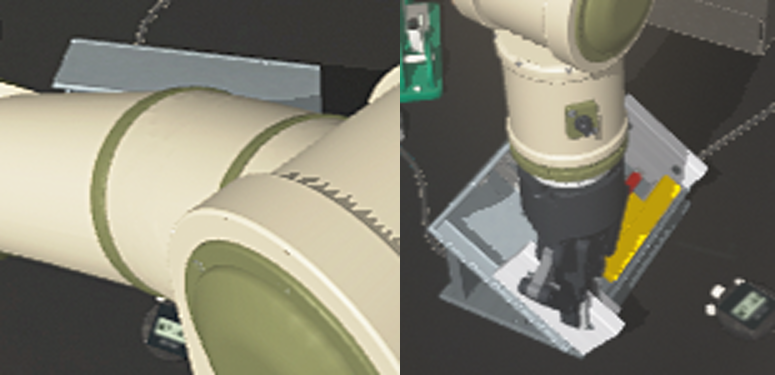

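>>> {"op": "apply_moves", "data": {"moves": [-1.7, 1, -0.2, 0, 1, -3, -0.8, -0.2, 0, 1, -4.2, -2.6, -0.2, 0, 1, -4.2, -2.6, -0.8, 0, 1, -4.2, -2.6, -2, 0, 1]}}

```text
clock: 13.1
tool_pos: [516.4, 203.9, 124.1]
tool_rot: [[0.005, -0.993, 0.12], [-0.008, 0.12, 0.993], [-1.0, -0.005, -0.007]]
ft_force: [-0.2, 0.4, -4.8]
gripper_width: 0.154
```

```bash
python3 look.py 17;python3 dk.py 0 90 58;python3 - <<'E'
from wire import *
G=w2d(np.array(robot.read_state()['tool_pos'])+[0,0,11])[0]; 
for c in(8,14,20): print(c,(proj("side",d2w([(c+50,G[1]+7,G[2]+7),(c-50,G[1]+7,G[2]+7),(c-50,G[1]+7,G[2]-53)]))-[220,130])*2.5+[400,0])
E
```

```text
G deck now [ 0.8  87.59 94.47]
t=13.20 tcp [514.05 199.66 122.84] F [-0.06 -1.06 -4.71] w 0.159
tool x [ 0.   -0.01 -1.  ] zang 83.01 shift cm [ 3.03 -2.02  0.28] twist 0.000
8 [[511.5  184.59]
 [607.55 270.72]
 [572.39 296.43]]
14 [[505.66 179.36]
 [601.85 265.61]
 [566.94 291.58]]
20 [[499.81 174.11]
 [596.15 260.5 ]
 [561.48 286.73]]
```

View pics/L17.png

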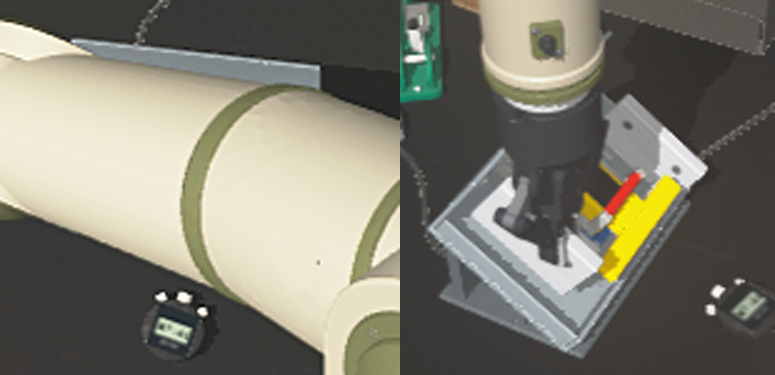

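>>> {"op": "apply_moves", "data": {"moves": [1.4, -1, 0.2, 0, 1, 2.5, -1.7, 0.28, 0, 1, 3.0, -2.0, 0.28, 0, 1, 3.15, -2.1, 0.28, 0, 1, 3.15, -2.1, 0.28, 0, 1]}}

```text
clock: 13.62
tool_pos: [534.7, 199.6, 90.5]
tool_rot: [[-0.001, -0.993, 0.121], [-0.013, 0.121, 0.993], [-1.0, -0.0, -0.013]]
ft_force: [0.3, 0.1, -4.1]
gripper_width: 0.157
```

```bash
python3 look.py 18;python3 dk.py -38 90 53
```

```text
G deck now [-0.37 90.31 56.9 ]
t=13.72 tcp [534.82 199.86  91.4 ] F [ 0.59  0.32 -4.42] w 0.154
tool x [-0.   -0.01 -1.  ] zang 83.05 shift cm [2.47 2.86 0.  ] twist 0.001
```

View pics/L18.png

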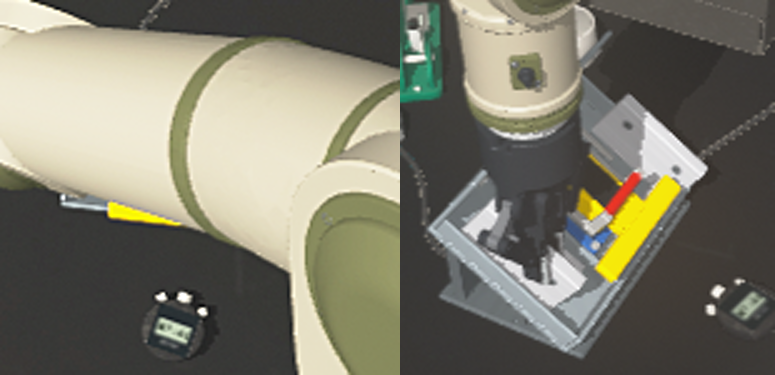

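Now slide down-slope (a little slower than last time).

>>> {"op": "apply_moves", "data": {"moves": [0.5, 0.2, 0, 0, 1, 1.0, 0.8, 0, 0, 1, 1.5, 1.5, 0, 0, 1, 1.9, 2.1, 0, 0, 1, 2.2, 2.6, 0, 0, 1]}}

```text
clock: 14.13
tool_pos: [511.4, 202.9, 71.3]
tool_rot: [[0.006, -0.993, 0.121], [-0.013, 0.121, 0.993], [-1.0, -0.008, -0.013]]
ft_force: [11.1, -11.4, 57.6]
gripper_width: 0.154
```

```bash
python3 look.py 19;python3 dk.py -40 90 53
```

```text
G deck now [-31.05  90.34  54.04]
t=14.23 tcp [511.51 202.75  71.46] F [ 4.26 -4.66 19.08] w 0.156
tool x [ 0.01 -0.01 -1.  ] zang 83.03 shift cm [ 0.59  0.68 -0.03] twist 0.001
```

View pics/L19.png

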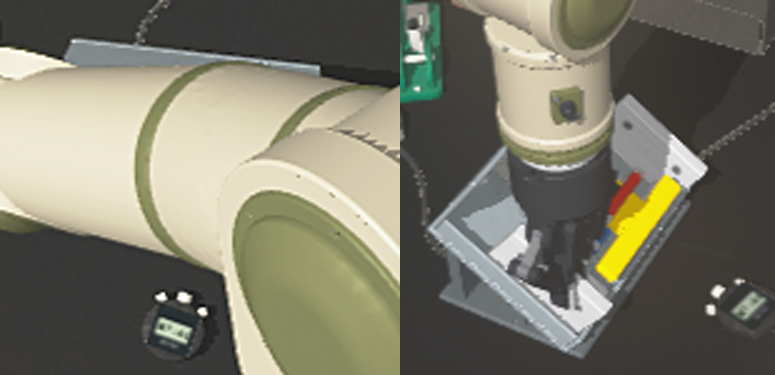

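>>> {"op": "apply_moves", "data": {"moves": [0.2, 0.3, 0, 0, 1, 0.4, 0.6, 0, 0, 1, 0.55, 0.85, 0, 0, 1, 0.6, 1.0, 0, 0, 1, 0.6, 1.0, 0, 0, 1]}}

```text
clock: 14.65
tool_pos: [510.3, 203.2, 71.1]
tool_rot: [[0.024, -0.992, 0.125], [-0.015, 0.124, 0.992], [-1.0, -0.025, -0.011]]
ft_force: [14.7, -12.7, 52.8]
gripper_width: 0.155
```

```bash
python3 dk.py -40 90 53
```

```text
G deck now [-32.25  90.66  54.44]
t=14.65 tcp [510.34 203.21  71.09] F [ 14.74 -12.66  52.81] w 0.155
tool x [ 0.02 -0.01 -1.  ] zang 82.85 shift cm [ 0.55  0.57 -0.06] twist -0.002
```

>>> {"op": "apply_moves", "data": {"moves": [-0.3, -0.3, 0, 0, 1, -0.3, -0.3, 0, 0, 0.8, -0.5, -0.4, 0, 0, 0.72, -3, -0.4, 0, 0, 0.72, -7, -0.4, 0, 0, 0.72]}}

```text
clock: 15.07
tool_pos: [509.8, 203.1, 138.3]
tool_rot: [[0.016, -0.992, 0.123], [-0.017, 0.123, 0.992], [-1.0, -0.018, -0.015]]
ft_force: [0.8, -0.1, -0.7]
gripper_width: 0.281
```

>>> {"op": "apply_moves", "data": {"moves": [-4, 0, 0, 0, 0.72, -6, 1, 0, 0, 0.9, -6, 4, 0, 0, 1, -6, 8, 0, 0, 1, -6, 12, 0, 0, 1]}}

```text
clock: 15.48
tool_pos: [387.8, 218.6, 195.6]
tool_rot: [[0.015, -0.992, 0.124], [-0.016, 0.124, 0.992], [-1.0, -0.016, -0.014]]
ft_force: [-1.0, 0.9, 0.3]
gripper_width: 0.0
```

```bash
python3 look.py 20
```

```text
(no output)
```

View pics/L20.png

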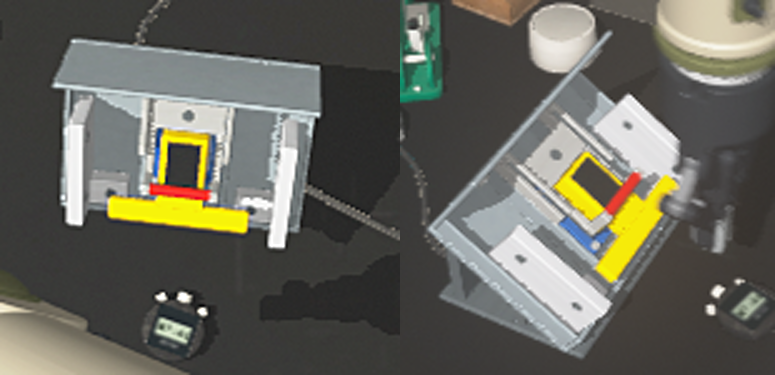

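```bash
cat > pw.py <<'E'
from wire import *
import sys
t=sys.argv[1]; cl,yl,cr,yr=[float(a) for a in sys.argv[2:6]]
def faces(c,y,s):
    W=[(c-50,y-7),(c+50,y-7),(c+50,y+7),(c-50,y+7)]
    F=[(c-50,y-7*s),(c-25,y-7*s),(c-25,y-41*s),(c-50,y-41*s)]
    return [[(a,b,60) for a,b in W],[(a,b,0) for a,b in W],[(a,b,20) for a,b in F],[(a,b,0) for a,b in F]]
for n,(x0,y0,w,h,s) in {"top":(230,140,140,110,5.5),"side":(225,135,130,150,4)}.items():
    im=cv2.imread(f"pics/{n}{t}.png")[y0:y0+h,x0:x0+w]; im=cv2.resize(im,None,fx=s,fy=s,interpolation=cv2.INTER_CUBIC)
    for k,f in enumerate(faces(cl,yl,1)+faces(cr,yr,-1)):
        q=((proj(n,d2w(f))-[x0,y0]+.5)*s).round().astype(int); cv2.polylines(im,[q],True,[(0,0,255),(255,128,0),(0,160,0),(255,0,255)][k%4],1)
    cv2.imwrite(f"pics/{n}{t}_p.png",im)
E
python3 pw.py 20 -23 90 -23 -90
```

```text
(no output)
```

View pics/top20_p.png

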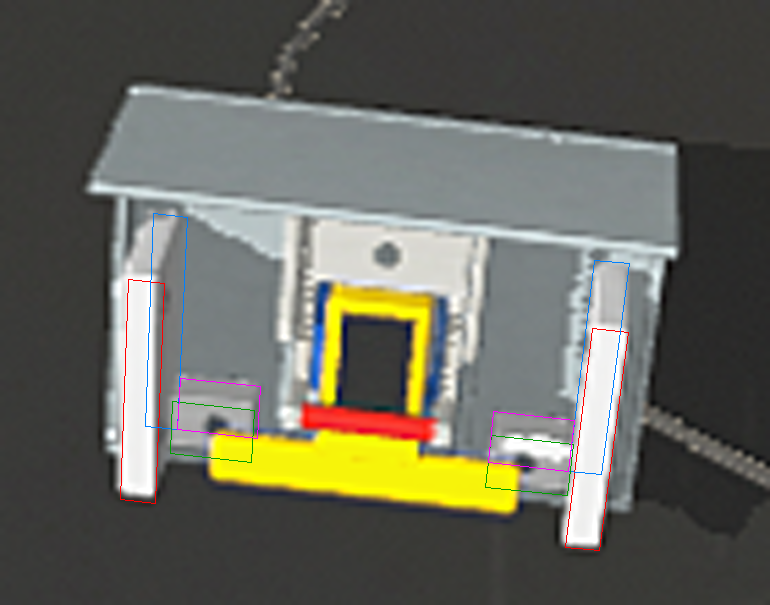

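View pics/side20_p.png

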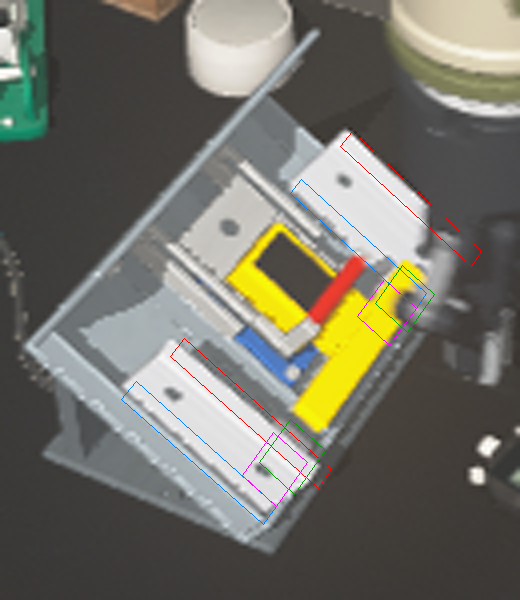

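Run:
```python
import cv2,numpy as np
a=cv2.imread("pics/side20.png")[225:280,270:325]; b=cv2.imread("pics/top20.png")[195:240,240:345]
cv2.imwrite("pics/z1.png",cv2.resize(a,None,fx=10,fy=10,interpolation=cv2.INTER_LANCZOS4))
cv2.imwrite("pics/z2.png",cv2.resize(b,None,fx=7,fy=7,interpolation=cv2.INTER_LANCZOS4))
```

```text
(no output)
```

View pics/z1.png

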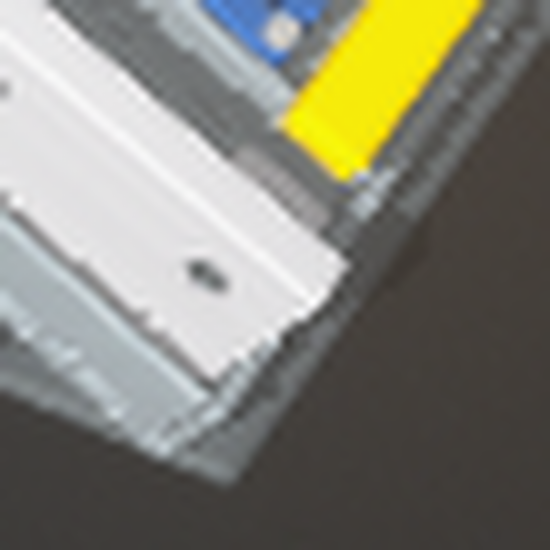

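View pics/z2.png

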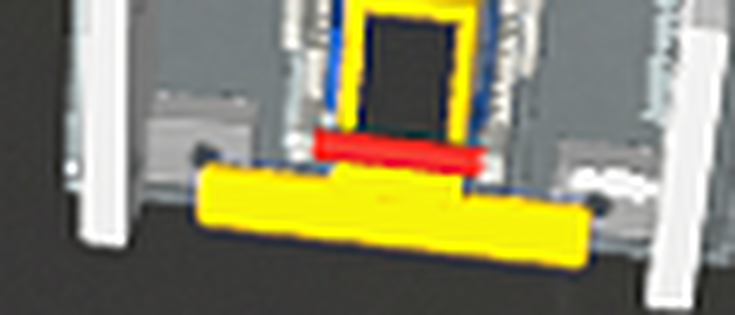

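```bash
python3 go.py 510.3 203 140 83
```

```text
t=15.58 tcp [383.31 218.46 195.55] F [ 1.78 -0.02  0.95] w 0.001
tool x [ 0.01 -0.02 -1.  ] zang 83.31 shift cm [  5.74 -12.71   0.04] twist 0.006
```

>>> {"op": "apply_moves", "data": {"moves": [0, -4, 0, 0, 0.72, 0, -8, 0, 0, 0.72, 0, -12.5, 0, 0, 0.72, 3, -12.7, 0, 0, 0.72, 5.7, -12.7, 0, 0, 0.72]}}

```text
clock: 16.0
tool_pos: [513.0, 202.2, 139.1]
tool_rot: [[0.014, -0.993, 0.12], [-0.018, 0.12, 0.993], [-1.0, -0.016, -0.016]]
ft_force: [-0.5, 0.6, -1.2]
gripper_width: 0.284
```

```bash
python3 go.py 510.5 203 72 83
```

```text
t=16.00 tcp [513.01 202.24 139.1 ] F [-0.45  0.6  -1.23] w 0.284
tool x [ 0.01 -0.02 -1.  ] zang 83.10 shift cm [6.7  0.37 0.15] twist 0.002
```

>>> {"op": "apply_moves", "data": {"moves": [3, 0.3, 0.15, 0, 0.72, 5.5, 0.35, 0.15, 0, 0.72, 6.6, 0.35, 0.15, 0, 0.72, 6.6, 0.35, 0.15, 0, 0.8, 6.6, 0.35, 0.15, 0, 1], "newtons": 30}}

```text
clock: 16.42
tool_pos: [509.8, 203.4, 72.7]
tool_rot: [[0.012, -0.993, 0.119], [-0.018, 0.119, 0.993], [-1.0, -0.014, -0.016]]
ft_force: [0.2, -0.3, -3.6]
gripper_width: 0.158
```

>>> {"op": "apply_moves", "data": {"moves": [0, 0, 0, 0, 1, 0.1, 0.3, 0, 0, 1, 0.3, 0.6, 0, 0, 1, 0.5, 0.9, 0, 0, 1, 0.5, 0.9, 0, 0, 1]}}

```text
clock: 16.83
tool_pos: [506.2, 204.9, 70.9]
tool_rot: [[0.023, -0.992, 0.121], [-0.016, 0.12, 0.993], [-1.0, -0.024, -0.013]]
ft_force: [11.3, -3.8, 12.5]
gripper_width: 0.158
```

```bash
python3 dk.py
```

```text
G deck now [-35.87  91.8   56.77]
```

>>> {"op": "apply_moves", "data": {"moves": [0, 0, 0, 0, 0.8, 0, 0, 0, 0, 0.72, -1, 0, 0, 0, 0.72, -4, 0, 0, 0, 0.72, -8, 0, 0, 0, 0.72]}}

```text
clock: 17.25
tool_pos: [502.2, 205.7, 150.3]
tool_rot: [[0.017, -0.993, 0.119], [-0.018, 0.119, 0.993], [-1.0, -0.019, -0.016]]
ft_force: [0.5, 0.2, 0.2]
gripper_width: 0.278
```

>>> {"op": "apply_moves", "data": {"moves": [-2, 1, 0, 0, 0.8, -4, 3, -1, 0, 1, -4, 6, -4, 0, 1, -4, 10, -7, 0, 1, -4, 10, -10, 0, 1]}}

```text
clock: 17.67
tool_pos: [385.4, 119.6, 190.7]
tool_rot: [[0.016, -0.993, 0.114], [-0.018, 0.114, 0.993], [-1.0, -0.018, -0.016]]
ft_force: [0.3, -0.6, -0.8]
gripper_width: -0.005
```

```bash
python3 look.py 21;python3 pw.py 21 -23 91 -23 -90; python3 go.py 400 100 200 83
```

```text
t=17.77 tcp [386.22 113.57 190.05] F [1.23 0.   0.39] w 0.003
tool x [ 0.01 -0.02 -1.  ] zang 83.02 shift cm [-0.94 -1.55 -1.2 ] twist 0.001
```

View pics/L21.png

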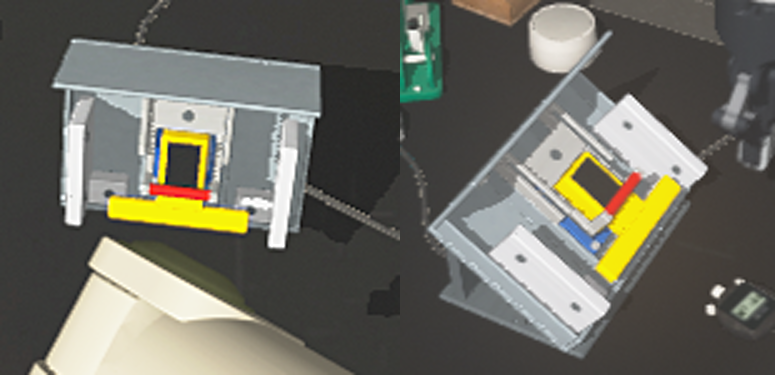

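View pics/top21_p.png

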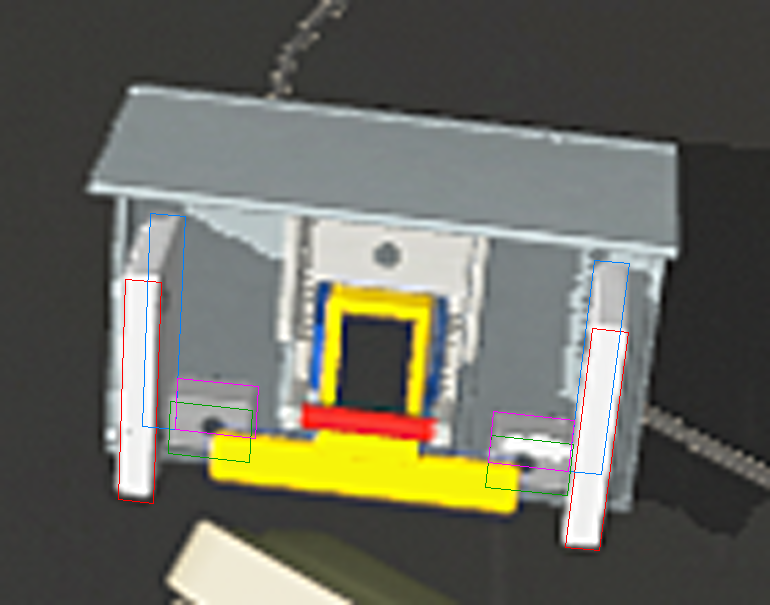

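```bash
python3 dk.py 28.5 0 96.9; python3 dk.py 8.9 0 68.9;python3 dk.py 0.4 0 56.9
```

```text
G deck now [-55.99 -13.44 216.27]
t=17.77 tcp [386.22 113.57 190.05] F [1.23 0.   0.39] w 0.003
tool x [ 0.01 -0.02 -1.  ] zang 83.02 shift cm [  5.13 -13.68   1.45] twist 0.001
G deck now [-55.99 -13.44 216.27]
t=17.77 tcp [386.22 113.57 190.05] F [1.23 0.   0.39] w 0.003
tool x [ 0.01 -0.02 -1.  ] zang 83.02 shift cm [  8.55 -13.63   1.52] twist 0.001
G deck now [-55.99 -13.44 216.27]
t=17.77 tcp [386.22 113.57 190.05] F [1.23 0.   0.39] w 0.003
tool x [ 0.01 -0.02 -1.  ] zang 83.02 shift cm [ 10.02 -13.59   1.55] twist 0.001
```

>>> {"op": "apply_moves", "data": {"moves": [0, -4, 0.4, 0, 1, 0, -8, 0.9, 0, 1, 0, -12, 1.4, 0, 1, 2, -13.7, 1.5, 0, 1, 4.5, -13.7, 1.5, 0, 1]}}

```text
clock: 18.18
tool_pos: [530.1, 111.5, 148.0]
tool_rot: [[0.019, -0.992, 0.125], [-0.021, 0.125, 0.992], [-1.0, -0.022, -0.019]]
ft_force: [0.7, 0.2, -0.2]
gripper_width: 0.001
```

```bash
python3 look.py 22; python3 dk.py 28.5 0 96.9
```

```text
G deck now [ 29.86   0.16 100.63]
t=18.28 tcp [523.51 110.41 144.56] F [-0.39 -1.    0.21] w 0.003
tool x [ 0.01 -0.02 -1.  ] zang 83.00 shift cm [ 0.38 -0.1  -0.01] twist 0.000
```

View pics/L22.png

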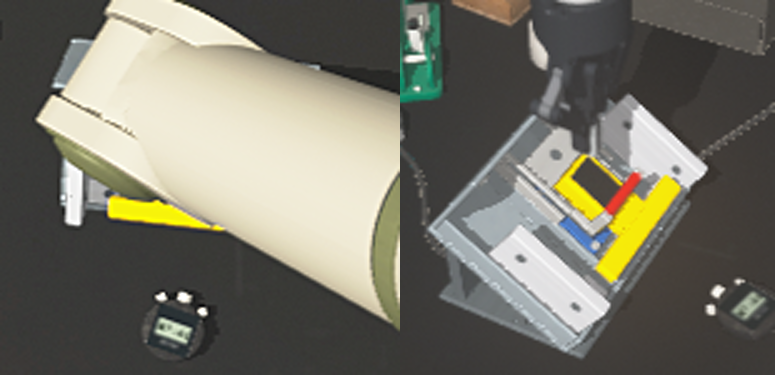

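>>> {"op": "apply_moves", "data": {"moves": [1, 0, 0, 0, 1, 2, 0, 0, 0, 1, 2.8, 0, 0, 0, 1, 3.3, 0, 0, 0, 1, 3.6, 0, 0, 0, 1]}}

```text
clock: 18.7
tool_pos: [523.9, 109.9, 108.7]
tool_rot: [[0.01, -0.993, 0.121], [-0.024, 0.121, 0.992], [-1.0, -0.012, -0.023]]
ft_force: [-0.6, 0.2, 5.7]
gripper_width: -0.002
```

```bash
python3 look.py 23; python3 dk.py 0.4 0 56.9
```

```text
G deck now [ 9.58 -0.36 71.15]
t=18.80 tcp [523.75 109.86 108.78] F [-2.91  0.29  4.67] w -0.001
tool x [ 0.01 -0.02 -1.  ] zang 83.03 shift cm [ 1.69 -0.04  0.07] twist 0.001
```

View pics/L23.png

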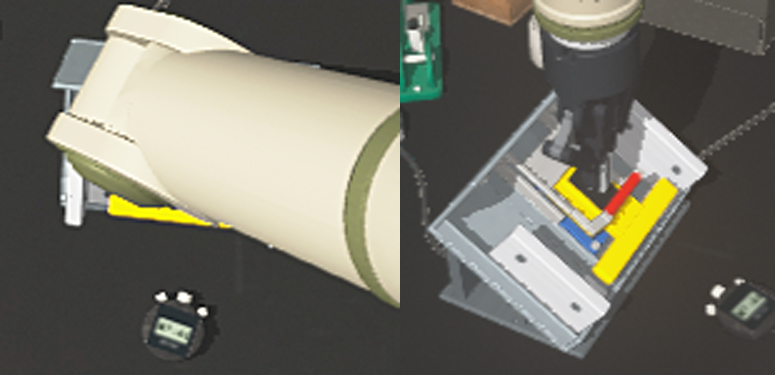

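>>> {"op": "apply_moves", "data": {"moves": [0.5, 0.0, 0, 0, 1, 1.0, 0.05, 0, 0, 1, 1.4, 0.1, 0, 0, 1, 1.7, 0.1, 0, 0, 1, 1.9, 0.15, 0, 0, 1]}}

```text
clock: 19.22
tool_pos: [523.4, 110.2, 90.7]
tool_rot: [[0.012, -0.993, 0.121], [-0.024, 0.121, 0.992], [-1.0, -0.014, -0.022]]
ft_force: [-0.3, 0.5, 10.6]
gripper_width: 0.003
```

```bash
python3 look.py 24; python3 dk.py 0.4 0 56.9
```

```text
G deck now [-1.39 -0.05 56.74]
t=19.32 tcp [523.06 110.25  90.68] F [-1.13  0.62  9.  ] w -0.001
tool x [ 0.01 -0.02 -1.  ] zang 83.06 shift cm [-0.11 -0.14  0.  ] twist 0.001
```

View pics/L24.png

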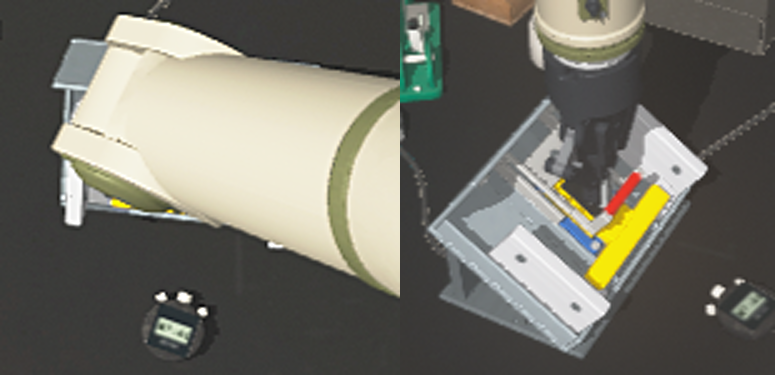

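>>> {"op": "apply_moves", "data": {"moves": [0.3, 0, 0, 0, 1, 0.5, 0, 0, 0, 1, 0.5, 0, 0, 0, 1]}}

```text
clock: 19.57
tool_pos: [523.4, 110.4, 89.5]
tool_rot: [[0.015, -0.993, 0.12], [-0.026, 0.12, 0.992], [-1.0, -0.018, -0.024]]
ft_force: [-12.4, -4.9, 51.0]
gripper_width: 0.0
```

```bash
python3 dk.py -32 0 52
```

```text
G deck now [-1.81  0.16 55.64]
t=19.57 tcp [523.38 110.43  89.54] F [-12.44  -4.93  50.98] w 0.0
tool x [ 0.02 -0.03 -1.  ] zang 83.09 shift cm [1.99 2.3  0.04] twist 0.002
```

>>> {"op": "apply_moves", "data": {"moves": [0.5, 0.2, 0, 0, 1, 0.85, 0.75, 0, 0, 1, 1.2, 1.25, 0, 0, 1, 1.5, 1.7, 0, 0, 1, 1.75, 2.05, 0, 0, 1]}}

```text
clock: 19.98
tool_pos: [505.5, 115.0, 76.4]
tool_rot: [[0.024, -0.993, 0.119], [-0.024, 0.118, 0.993], [-0.999, -0.027, -0.021]]
ft_force: [-1.4, -1.7, 75.1]
gripper_width: 0.002
```

```bash
python3 look.py 25; python3 dk.py -32 0 54
```

```text
G deck now [-24.14   2.51  55.44]
t=20.08 tcp [505.62 114.98  76.57] F [-8.2  -0.98 59.2 ] w -0.0
tool x [ 0.02 -0.02 -1.  ] zang 83.21 shift cm [ 0.56  0.58 -0.24] twist 0.004
```

View pics/L25.png

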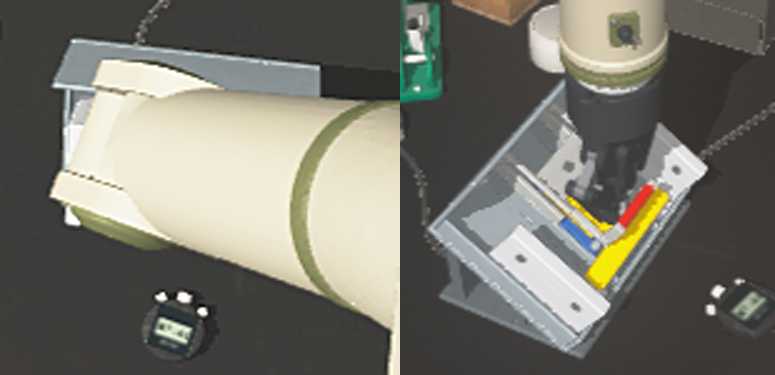

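>>> {"op": "apply_moves", "data": {"moves": [0.2, 0.2, 0, 0, 1, 0.4, 0.45, -0.1, 0, 1, 0.6, 0.75, -0.15, 0, 1, 0.75, 1.0, -0.2, 0, 1, 0.75, 1.0, -0.2, 0, 1]}}

```text
clock: 20.5
tool_pos: [497.5, 116.1, 71.5]
tool_rot: [[0.031, -0.993, 0.117], [-0.022, 0.116, 0.993], [-0.999, -0.033, -0.018]]
ft_force: [-2.1, 2.2, 27.2]
gripper_width: 0.003
```

```bash
python3 look.py 26; python3 dk.py -32 0 54
```

```text
G deck now [-33.81   2.67  55.93]
t=20.60 tcp [497.5  116.13  71.42] F [-2.25  2.22 26.73] w 0.001
tool x [ 0.03 -0.02 -1.  ] zang 83.29 shift cm [ 0.07 -0.26 -0.27] twist 0.006
```

View pics/L26.png

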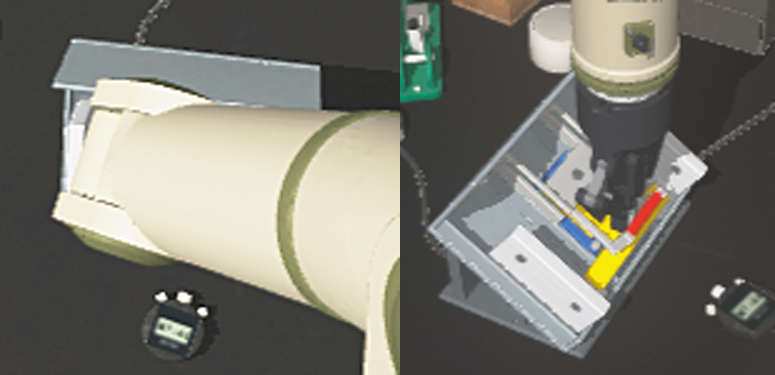

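>>> {"op": "apply_moves", "data": {"moves": [0.3, 0.5, 0, 0, 1, 0.55, 0.9, 0, 0, 1, 0.65, 1.1, 0, 0, 1, 0.65, 1.1, 0, 0, 1]}}

```text
clock: 20.93
tool_pos: [497.0, 116.7, 70.5]
tool_rot: [[0.05, -0.991, 0.121], [-0.023, 0.12, 0.993], [-0.998, -0.053, -0.017]]
ft_force: [18.1, -12.8, 59.2]
gripper_width: 0.003
```

```bash
python3 look.py 27; python3 dk.py -32 0 54
```

```text
G deck now [-34.74   3.17  55.49]
t=21.03 tcp [497.05 116.7   70.53] F [ 17.66 -13.16  58.85] w -0.004
tool x [ 0.05 -0.02 -1.  ] zang 83.05 shift cm [-0.01 -0.31 -0.32] twist 0.002
```

View pics/L27.png

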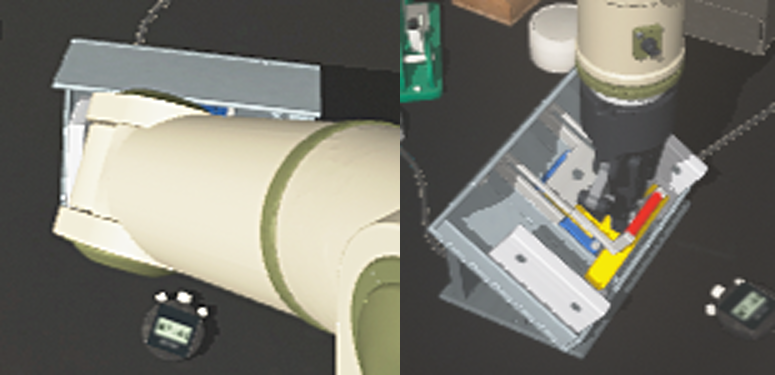

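>>> {"op": "apply_moves", "data": {"moves": [0, -0.3, 0, 0, 1, -1.5, -0.5, 0, 0, 1, -4, -0.6, 0, 0, 1, -7, -0.6, 0, 0, 1, -10, -0.4, 0, 0, 1]}}

```text
clock: 21.45
tool_pos: [495.6, 118.5, 171.7]
tool_rot: [[0.049, -0.991, 0.121], [-0.023, 0.12, 0.993], [-0.999, -0.051, -0.017]]
ft_force: [-0.4, 0.2, -0.1]
gripper_width: 0.005
```

>>> {"op": "apply_moves", "data": {"moves": [-1, 3, 0, 0, 1, -1, 7, 0, 0, 1, -1, 10, -4, 0, 1, -1, 10, -8, 0, 1, -1, 10, -12, 0, 1]}}

```text
clock: 21.87
tool_pos: [379.8, 15.0, 179.1]
tool_rot: [[0.049, -0.992, 0.115], [-0.024, 0.114, 0.993], [-0.998, -0.052, -0.018]]
ft_force: [2.1, 0.1, 0.1]
gripper_width: 0.003
```

```bash
python3 look.py 28; python3 dk.py; python3 pw.py 28 -23 91 -23 -90
python3 - <<'E'
import sys; sys.argv=['x']
from wire import *
D=d2w
im=cv2.imread("pics/top28.png"); 
for n in("top","side"):
    print(n,"bar parked/closed, claw end up/in L",proj(n,D([(-18,0,65),(-44,0,65),(-50,62,55),(-50,62,35),(30,0,44),(4,0,44)])).round(1).tolist())
    for q in("keeper_bar","plunger_pad","left_claw","right_claw","left_plate_foot","right_plate_foot"):
        print(q,[(np.array(d['xy'])*[640,400],round(d['conf'],2)) for d in robot.place_of(n,q)[:1]])
E
```

```text
G deck now [ -57.93 -118.96  203.39]
top bar parked/closed, claw end up/in L [[296.5, 214.6], [295.6, 224.9], [267.9, 221.9], [269.1, 217.4], [299.0, 190.4], [298.1, 201.0]]
keeper_bar [(array([295.87, 224.92]), 0.66)]
plunger_pad [(array([299.33, 200.8 ]), 0.82)]
left_claw [(array([270.4 , 217.72]), 0.88)]
right_claw [(array([318.21, 228.68]), 0.7)]
left_plate_foot [(array([266.3 , 211.68]), 0.82)]
right_plate_foot [(array([327.62, 222.8 ]), 0.72)]
side bar parked/closed, claw end up/in L [[307.9, 206.9], [316.9, 215.1], [302.7, 238.1], [298.1, 241.5], [286.6, 195.9], [295.6, 204.0]]
keeper_bar [(array([316.61, 213.48]), 0.71)]
plunger_pad [(array([294.78, 205.12]), 0.89)]
left_claw [(array([300.61, 240.6 ]), 0.89)]
right_claw [(array([318.72, 205.68]), 0.93)]
left_plate_foot [(array([294.02, 251.28]), 0.85)]
right_plate_foot [(array([322.37, 210.32]), 0.81)]
```

View pics/L28.png

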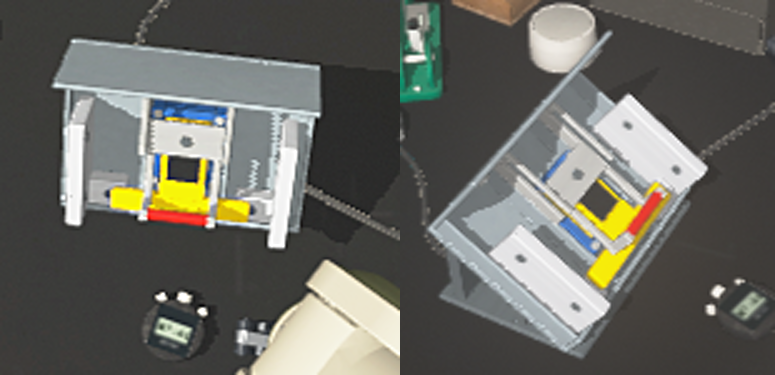

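View pics/top28_p.png

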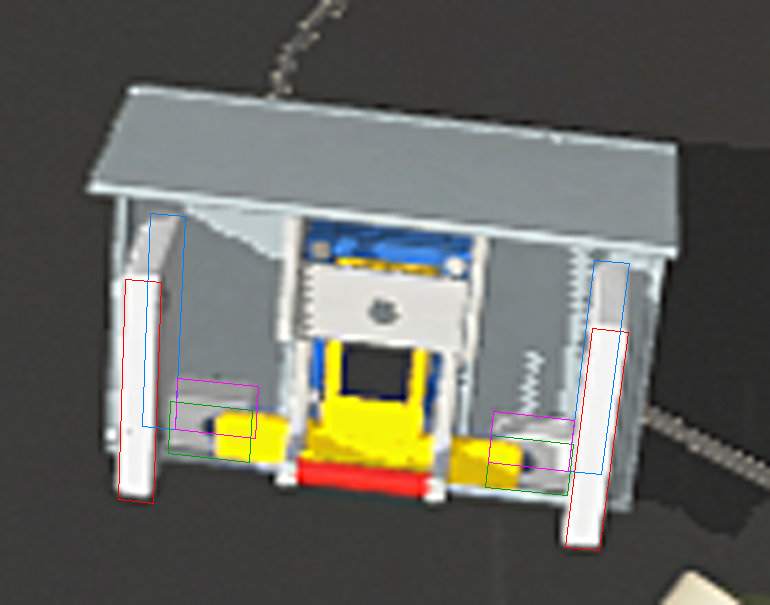

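Run:
```python
from plant import robot
print(robot.finish_job())
```

```text
the job is handed in; nothing more can be done
None
```

The job is finished and handed in at about 22 s. Both plates stand in their bins, the hold-down is pressed in, and the keeper is over it and holding.

- **Plates:** Moves can't tilt the tool, so I tipped each plate to the slope by pressing its far corner on the bin's outer side wall, held with a light grip. I then lowered each plate up-slope of the claw and slid it down under the claw to the low wall. I pushed the left plate down a second time to be sure; the pictures showed almost no change, so it was already at the stop.
- **Hold-down and keeper:** With shut fingers I pressed the pad to its hard stop, at about 50 N. Staying down, I pushed the bar down the slope until it stopped moving at about 48 N, then lifted off.
- **Last checks (top and side cameras, arm clear):**
  - The keeper bar is within 2 pixels of where it should be when fully shut.
  - The left claw is within 3 pixels of the pressed-in height. I compared only the left claw's height.
  - Both plates match a web centre at deck x = -23 in the top view, with the claws over the feet.
  - The tape roll, ring mould and stopwatch were never touched; the views that show the stopwatch and ring mould have them unmoved. The tape roll was outside the closing views.

**Disagreements and slips:**
- The side camera's view of the left bin and plate was 3–4 pixels off my model, while the top view agreed.
- The left foot measured about 2 mm higher up the slope than the right before its second push; I did not re-measure it afterwards.
- The right plate brushed the end of the back panel while being carried, with a force peaking at about 30 N. Neither the plate nor the carrier visibly moved.

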